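Set a worn brake pad against its spacer

TASK

On the brake pad setting stand, slide the guard plate by its black grip away from the robot to its end stop, then take the aluminium spacer from its rack and stand it fully down in the gap in front of whichever pad leaves enough room for it, upright and in the middle of that pad, and let go of it. Then push that pad with the fingers firmly forward until spacer, pad and the steel anvil bar are flush with no play, and finish while still holding the pad pressed there: do not let go. Leave the other pad and the things lying about as they are.

Things in the scene. Friction and masses are not known exactly. Their poses are not given: they have to be found in the camera images.
- stand: dark fixed stand, base plate 180 x 230 x 14 mm (x -80..100 mm). Origin on the work surface; x points from pads to anvil (away from the robot), y along the anvil, z up. Two pads side by side at y = +50 and -50 mm, in either order, face the anvil across a gap each; gap floor 14 mm up. Side rails at y +-93..107 mm, x -30..88, 74 mm high, with end posts 80 mm high at x 87..95
- anvil_face (a point): centre of the face, toward the pads, of the stand's steel anvil bar: the face is the plane stand x = 12 mm. The bar is 24 mm thick, 180 mm long, its top 70 mm above the work surface
- guard (a joint): travel in m of the guard plate along the stand's +x: 0 to 0.012 at the start (covering both gaps), 0.055 at its end stop (gaps open); stays where left, about 2 N of friction
- guard_grip (a point): centre of the black upright grip on the guard plate, 14 mm (stand x) x 40 mm (stand y) x 26 mm high, 78 to 104 mm above the work surface, at stand y = 0. The aluminium plate (52 x 208 x 4 mm, top at 78 mm) extends 34 mm from the grip's centre toward the robot; at the end stop its near edge is at stand x = 33 mm
- pad_worn: pad with thin (3 mm) lining; steel backing 6 mm thick, 72 mm wide, 15 to 70 mm above the work surface; low shoe (40 x 40 mm, top at 28 mm) behind it. Slides along stand x only, 2.5 N friction, stays where left; gap to anvil 16 to 20 mm at the start. Origin 14 mm up, mid-width, between backing and lining; axes as the stand's; lining face at x = +3 mm, backing's rear face (push here) at x = -6 mm
- pad_new: the same kind of pad with thick (14 mm) lining, its face at x = +14 mm; its gap to the anvil is only 5 to 9 mm, too narrow for the spacer, and cannot be made wider than 9 mm. Same origin and axes
- spacer_mid (a point): centre of the loose aluminium spacer, a bar 12 mm thick (its x) x 36 mm wide (y) x 92 mm high (z), 0.2 kg; lowest 8 mm reduced to 8 x 32 mm. At the start it stands upright in the rack's pocket, its foot 6 mm above the work surface. Standing on the stand's base plate its centre is 60 mm and its top 106 mm above the work surface
- rack: black plastic rack block 70 (x) x 90 (y) x 32 mm high, fixed, with a pocket of 15 x 40 mm and 26 mm deep at its middle that holds the spacer; origin under its centre
- wrench: steel open-ended wrench lying flat, 190 mm long, bystander; origin mid-length
- cone: steel centring cone, 64 mm wide, 40 mm high, bystander; origin under its centre
- bearing: steel bearing ring lying flat, 64 mm outside, 18 mm high, bystander; origin under its centre
- driver: screwdriver lying flat, bystander; origin under its middle
- can: white spray can, 64 mm wide, 170 mm high, standing, bystander; origin under its centre
- mug: white mug, 80 mm wide, 95 mm high, bystander; origin under its centre
- drum: heavy steel brake disc hub lying flat, 160 mm wide, 50 mm high at its hat, bystander; origin under its centre
Not all that is in view belongs to the job. What is shaped like the part that bears spacer_mid but orange is not meant.

How it is judged:
By the outcome, as a careful person would: the job done as asked, in the order asked, and still so for the second after the job is handed in, while the arm keeps its last pose, push and grip.
It also fails if it takes over 64 s, if anything falls off the work surface, if the arm or the gripper's body presses on something with over 40 N, if the wrist force passes 120 N, or if a joint passes its speed limit or range.

ROBOT

A 7-joint arm with a two-finger parallel gripper is mounted at the origin on the work surface. World frame = base frame: x ahead of the robot, y to its left, z up, the work surface at z = 0. Lengths are in m, angles in rad, forces in N, time in s.
With the tool pointing down it reaches from about 0.425 to 0.925 m from the base axis. Payload 6.8 kg.
Tool frame: the origin (TCP) lies on the mounting face of the last link; the fingertips stand 173 mm ahead of it and the grasp point (between the pads) lies 155 mm ahead of it; z points along the fingers, y is the line along which they close (so a half turn about z gives the same grasp; the last joint's range is limited). The gripper opens to 85 mm and grips with 20 to 120 N. Pads are 22 mm wide; open, the fingers measure 114 mm over their backs; the gripper's body (76 mm by 85 mm) begins 54 mm behind the grasp point. The pads swing forward as they close: fully open they stand 13 mm farther back than shut.
Start: joints at [-1.318, 0.477, 0.022, 1.555, -0.011, 1.109, -0.083], TCP at [0.238, 0.632, 0.405] pointing down, gripper open.
Joint ranges: [-2.96, 2.96], [-0.34, 2.1], [-1.41, 1.46], [0.24, 2.44], [-1.37, 4.51], [0.17, 1.92], [-2.96, 2.96]. Speed limits (rad/s): [2.39, 2.39, 3.14, 3.14, 3.14, 3.14, 3.14].

INTERFACE

Orientations are given as a rotation vector (axis times angle).
In Python, from bench import r gives the robot as it stands.
- The arm moves only by the tool arm_command, never from a script. Its argument "plan" is a list of rows, each an object of numbers: "claw": the closure, from 0 (fully open) to 1 (shut); "tx", "ty", "tz": the shift along the tool's x, y, z in m; "ax", "ay", "az": the turn, a rotation vector about the tool's x, y, z in degrees. A call has exactly 10 rows; each row shifts and turns the commanded pose from where the row before left it, along the tool's axes as they then stand; what a row does not reach is not made up. A row lasts 1/12 s, in which the tool goes at most 41.7 mm and 7.16 degrees, less where a joint would pass 70% of its speed; a pose out of reach is approached as far as the arm can. A call is refused whole if a number of a shift passes 0.0417 or a number of a turn 7.16, either way. A call with a gripper value outside its range is refused whole. The fingers move at their own pace and stop on an object; "squeeze" is the grip in N (left out, the last holds). Time passes only in rows, so rows that do not move let the fingers close, or fill a call up. It gives the time, the measured TCP pose, the force, the opening and the grip force at its end, in the units of the state.
- r.get_obs(): the state, without advancing time (a new reading comes with each control period).
- r.grab_frame(name): name is "scene" or "top"; returns the picture (480x640x3 uint8, red, green, blue); there is no depth.
- r.camera_model(name): a dict with "fx", "fy", "cx", "cy" (pixels), "position" and "orientation" of the camera in the world. Camera axes: x right, y up, looking along -z (the intrinsics and any distortion apply to the point x, -y, -z); pixel columns grow to the right and rows downward; lengths in m; the calibration is good to about 2 mm. A picture is of the moment at which its call begins. camera_model takes no time and is no camera call.
- r.hand_in(): hands the job in; it is judged then, once.
Trained networks look in the newest picture that a camera, given by its name, has taken for a name from the list of things; names that differ only in an ending like _2 or _b are one class to them, and where a whole thing is asked for, a point or a joint stands for the part that bears it (a point fixed in the world has none). Each returns a list of dicts, best first, with "confidence" (0 to 1); they miss things now and then, are a little off and sometimes report something else, mostly with a low value. They report only what shows in the picture. A call takes as long as a camera call. They do not tell look-alikes from the thing itself.
- r.boxes_of(target, camera): "location" ([x, y, z] in m, in the coordinates of the camera as it stood for that picture, good to about 4 mm: the middle of the surface that is visible of it).
- r.tip_of(target, camera): "location" ([x, y, z] in m, in the coordinates of the camera as it stood for that picture, good to about 4 mm: a listed point, or the origin of a listed thing).
The state is a dict: "clock": time; "joints": joint angles; "qvel": joint speeds; "tau": joint torques, N m; "tcp_pos": TCP position; "orientation": TCP orientation; "contact_force": force on the tool from outside, world axes, zero at the start; "moment": the same for the moment, N m; "grip_width": finger opening in m; "gripper_force": force on a finger pad.
Only numpy, scipy, OpenCV 4.12 (cv2) and the standard library are available. Lean on these libraries where they do the work, as an engineer would, in place of code of your own. Each camera call takes 0.05 s, during which the arm holds its last target. There are 200 camera calls.

## Working session

There is one attempt and no reset: what is moved stays moved. The work goes in short steps, Python scripts to look and compute and a tool call to move; the robot and the scene stay as the last step left them, time stands still between calls to the robot, and variables do not carry over. Pictures are saved under pics/ and viewed, at most 10 in all, crops included, and the job is handed in when it is done.

Besides the shell and the picture viewer there is one more tool, called after "Emit:" as name(argument=value, ...) on one line, values as JSON. arm_command: Moves the arm, as the interface text tells. Its arguments: {"type":"object","properties":{"plan":{"type":"array","items":{"type":"object","properties":{"claw":{"type":"number"},"tx":{"type":"number"},"ty":{"type":"number"},"tz":{"type":"number"},"ax":{"type":"number"},"ay":{"type":"number"},"az":{"type":"number"}}}},"squeeze":{"type":"number"}},"required":["plan"]}

```bash
ls; mkdir -p pics; cat > h.py <<'E'
import numpy as np, cv2
from scipy.spatial.transform import Rotation as R
from bench import r
def cam(n):
    m=r.camera_model(n); o=np.array(m['orientation'],float)
    Rm=o if o.shape==(3,3) else (R.from_rotvec(o).as_matrix() if o.size==3 else R.from_quat(o).as_matrix())
    return m,np.array(m['position']),Rm
def toworld(n,p):
    m,t,Rm=cam(n); return Rm@np.array(p)+t
def pix(n,P):
    m,t,Rm=cam(n); c=Rm.T@(np.array(P)-t); return m['cx']+m['fx']*c[0]/-c[2], m['cy']-m['fy']*c[1]/-c[2]
def ray(n,u,v,z):
    m,t,Rm=cam(n); d=Rm@np.array([(u-m['cx'])/m['fx'],-(v-m['cy'])/m['fy'],-1]); return t+d*(z-t[2])/d[2]
def save(n,f):
    im=r.grab_frame(n); cv2.imwrite('pics/'+f,im[:,:,::-1]); return im
E
python3 - <<'E'
from h import *
for n in('scene','top'):
    save(n,n+'0.png'); print(r.camera_model(n))
    for t in['stand','anvil_face','guard_grip','pad_worn','pad_new','spacer_mid','rack','can','mug']:
        for d in r.tip_of(t,n)[:3]:
            P=toworld(n,d['location']); print(n,t,round(d['confidence'],2),P.round(3),np.round(pix(n,P)))
print(r.get_obs())
E
```

```text
pics
{'fx': 528.755287364972, 'fy': 528.755287364972, 'cx': 312.3443920695305, 'cy': 238.91500985866836, 'position': array([1.37527889, 0.2709865 , 0.91116065]), 'orientation': array([0.53475001, 0.70864788, 1.77742651])}
scene stand 0.72 [ 0.639  0.441 -0.002] [490. 319.]
scene stand 0.69 [0.564 0.157 0.001] [367. 262.]
scene anvil_face 0.96 [0.576 0.158 0.042] [368. 253.]
scene anvil_face 0.73 [ 0.493 -0.262  0.004] [213. 202.]
scene anvil_face 0.34 [0.36  0.234 0.003] [416. 210.]
scene guard_grip 0.7 [0.578 0.16  0.092] [370. 238.]
scene pad_worn 0.2 [ 0.666 -0.19   0.003] [210. 257.]
scene pad_new 0.26 [0.358 0.233 0.005] [416. 209.]
scene spacer_mid 0.87 [ 0.387 -0.312  0.043] [211. 162.]
scene spacer_mid 0.81 [ 0.489 -0.258  0.052] [213. 187.]
scene spacer_mid 0.64 [ 0.587 -0.26   0.045] [195. 215.]
scene rack 0.71 [ 0.493 -0.258  0.003] [215. 203.]
scene rack 0.33 [0.484 0.453 0.001] [501. 267.]
scene can 0.69 [0.578 0.159 0.089] [370. 239.]
scene can 0.67 [ 0.639  0.441 -0.   ] [490. 319.]
scene mug 0.91 [0.481 0.449 0.001] [500. 265.]
{'fx': 452.21549201025147, 'fy': 452.215
[... 794 characters left out ...]

{'clock': 1.0, 'joints': array([-1.31811889,  0.47699928,  0.02242037,  1.5554052 , -0.01151283,
        1.10931525, -0.08307506]), 'qvel': array([-0.00102954, -0.00025772, -0.00051792, -0.0008051 ,  0.00132477,
       -0.00113838,  0.00094607]), 'tau': array([-4.38943900e-06, -5.96322978e+01,  1.60657000e+00, -2.81552017e+01,
        1.24960075e-02,  1.46589129e-03, -9.33198180e-06]), 'tcp_pos': array([0.23828458, 0.63155171, 0.40470658]), 'orientation': array([-5.63667610e-01, -3.09059648e+00, -5.16140690e-06]), 'contact_force': array([-0.72373207, -0.12353013, -0.35209842]), 'moment': array([ 0.07316387, -0.00724003, -0.01148161]), 'gripper_force': 0.0, 'grip_width': 0.08513277671821626}
```

View pics/scene0.png

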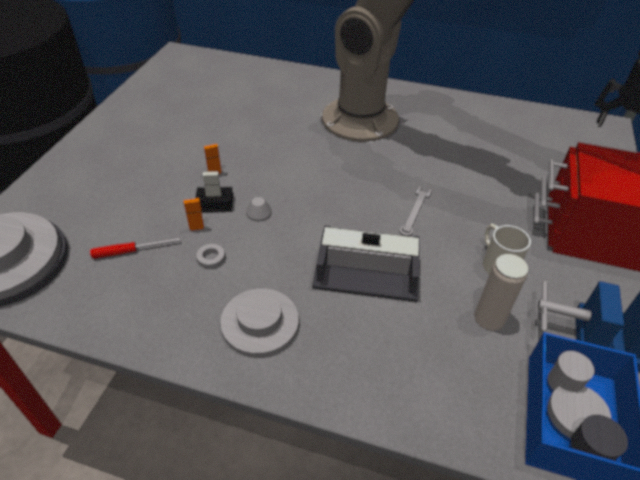

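View pics/top0.png

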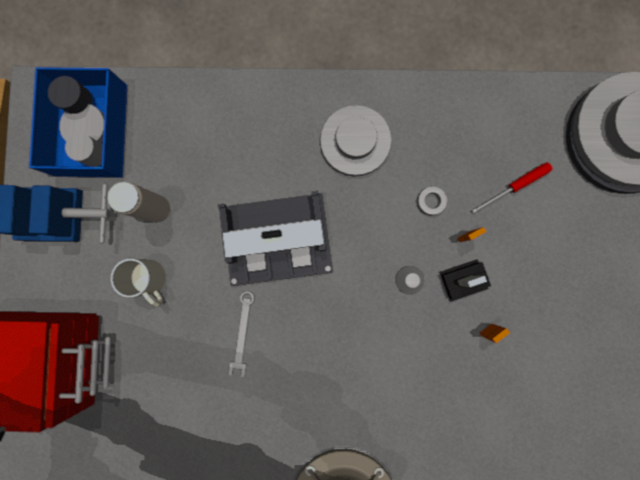

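```bash
python3 - <<'E'
from h import *
im=cv2.imread('pics/top0.png')
a=cv2.resize(im[180:300,210:340],None,fx=4,fy=4,interpolation=cv2.INTER_CUBIC)
b=cv2.resize(im[220:340,440:505],None,fx=4,fy=4,interpolation=cv2.INTER_CUBIC)
cv2.imwrite('pics/crop1.png',np.hstack([a,b]))
E
```

```text
(no output)
```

View pics/crop1.png

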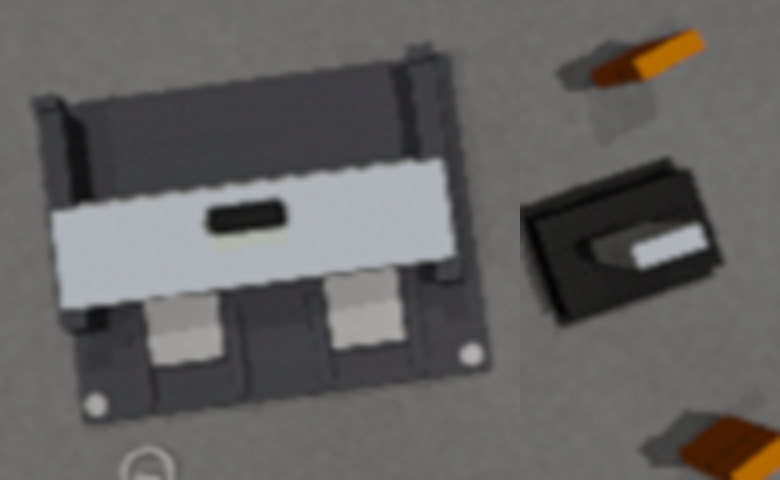

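```bash
cat >> h.py <<'E'
def rigid(A,B):
    A=np.array(A,float);B=np.array(B,float);a=A.mean(0);b=B.mean(0)
    U,S,V=np.linalg.svd((A-a).T@(B-b)); Rm=(V.T@U.T); 
    return np.degrees(np.arctan2(Rm[1,0],Rm[0,0])), b-Rm@a, np.linalg.norm((A-a)@Rm.T+b-B,axis=1)
E
python3 - <<'E'
from h import *
L=lambda u,v:(210+u/4,180+v/4)
Rr=lambda u,v:(440+(u-520)/4,220+v/4)
W=lambda p,z:ray('top',*p,z)[:2]
plate=[W(L(*q),.078) for q in[(52,212),(443,158),(458,257),(62,308)]]
print('plate',rigid([(.018,.104),(.018,-.104),(-.034,-.104),(-.034,.104)],plate))
base=[W(L(*q),.014) for q in[(82,425),(490,370)]]+[W(L(*q),.08) for q in[(47,103),(418,52)]]
print('stand',rigid([(-.08,.115),(-.08,-.115),(.091,.1),(.091,-.1)],base))
print('grip',W(L(247,216),.104))
sp=[W(Rr(*q),.098) for q in[(630,245),(700,222),(708,247),(640,270)]]
print('sp',rigid([(.006,.018),(.006,-.018),(-.006,-.018),(-.006,.018)],sp))
rk=[W(Rr(*q),.032) for q in[(540,217),(690,170),(720,265),(565,322)]]
print('rack',rigid([(.035,.045),(.035,-.045),(-.035,-.045),(-.035,.045)],rk))
print('padrear shoe',W(L(150,365),.028),W(L(222,360),.028),W(L(333,348),.028),W(L(403,342),.028))
print(R.from_rotvec(r.get_obs()['orientation']).as_matrix().round(3))
E
```

```text
plate (np.float64(8.674783578065494), array([0.57866937, 0.15905048]), array([0.00060509, 0.00043479, 0.0007143 , 0.00078375]))
stand (np.float64(8.69330259787531), array([0.56296203, 0.15756434]), array([0.00013711, 0.0007915 , 0.00169627, 0.00107474]))
grip [0.57802027 0.15802943]
sp (np.float64(19.504744358540687), array([ 0.48972348, -0.26062898]), array([0.00100274, 0.0008472 , 0.00060267, 0.00072593]))
rack (np.float64(18.365061198609435), array([ 0.48935162, -0.25971707]), array([0.00817162, 0.00716659, 0.00957674, 0.00511439]))
padrear shoe [0.50067038 0.21947676] [0.50419044 0.1798795 ] [0.51196122 0.118971  ] [0.51599782 0.08058153]
[[-0.936  0.353 -0.   ]
 [ 0.353  0.936  0.   ]
 [ 0.     0.    -1.   ]]
```

```bash
cat >> h.py <<'E'
S0=np.array([.5630,.1576]); SY=np.radians(8.68)
def st(x,y):  # stand -> world xy
    c,s=np.cos(SY),np.sin(SY); return S0+np.array([c*x-s*y,s*x+c*y])
def go(x,y,z,yaw,n):
    """print rows to TCP pos, tool-y world yaw (deg), tool down, in n rows"""
    o=r.get_obs(); M=R.from_rotvec(o['orientation']).as_matrix(); p=o['tcp_pos']
    d=np.array([x,y,z])-p; y0=np.degrees(np.arctan2(M[1,1],M[0,1])); dy=(yaw-y0+90)%180-90
    print('clock %.2f pos %s yaw %.2f tilt %s force %s w %.4f g %.1f'%(o['clock'],p.round(4),y0,M[:2,2].round(4),o['contact_force'].round(1),o['grip_width'],o['gripper_force']))
    print('az/row %.2f total d %s'%(-dy/n,d.round(4)))
    for k in (range(n) if abs(dy)>3 else [n-1]):
        K=R.from_euler('z',dy*k/n,degrees=True).as_matrix()@M
        print(k,(K.T@d/n).round(4), end=' | ')
    print()
E
python3 - <<'E'
from h import *
g=st(.0157,0); print(g); go(g[0],g[1],.36,8.68,20)
E
```

```text
[0.57852018 0.15996938]
clock 1.00 pos [0.2383 0.6316 0.4047] yaw 69.33 tilt [-0.  0.] force [-0.7 -0.1 -0.4] w 0.0851 g 0.0
az/row 3.03 total d [ 0.3402 -0.4716 -0.0447]
0 [-0.0242 -0.0161  0.0022] | 1 [-0.0251 -0.0148  0.0022] | 2 [-0.0258 -0.0134  0.0022] | 3 [-0.0265 -0.012   0.0022] | 4 [-0.0271 -0.0106  0.0022] | 5 [-0.0276 -0.0092  0.0022] | 6 [-0.028  -0.0077  0.0022] | 7 [-0.0284 -0.0062  0.0022] | 8 [-0.0287 -0.0047  0.0022] | 9 [-0.0289 -0.0032  0.0022] | 10 [-0.029  -0.0016  0.0022] | 11 [-0.0291 -0.0001  0.0022] | 12 [-0.029   0.0015  0.0022] | 13 [-0.0289  0.003   0.0022] | 14 [-0.0287  0.0045  0.0022] | 15 [-0.0284  0.006   0.0022] | 16 [-0.0281  0.0075  0.0022] | 17 [-0.0276  0.009   0.0022] | 18 [-0.0271  0.0105  0.0022] | 19 [-0.0265  0.0119  0.0022] |
```

Possible confusions for the spacer, by top-image pixel: silver bar in the rack (477,281), orange bar (477,233), orange bar (499,332). The crop shows the silver bar standing in the black rack, so I take that one. The guard grip is the black block at (272,234). The pad shoes show at (256,262) for worn and (301,257) for new.

Emit:
arm_command(plan=[{"tx":-0.024,"ty":-0.016,"az":3.03},{"tx":-0.025,"ty":-0.015,"az":3.03},{"tx":-0.026,"ty":-0.0135,"az":3.03},{"tx":-0.0265,"ty":-0.012,"az":3.03},{"tx":-0.027,"ty":-0.0105,"az":3.03},{"tx":-0.0275,"ty":-0.009,"az":3.03},{"tx":-0.028,"ty":-0.0075,"az":3.03},{"tx":-0.0285,"ty":-0.006,"az":3.03},{"tx":-0.0285,"ty":-0.0045,"az":3.03},{"tx":-0.029,"ty":-0.003,"az":3.03}])

```text
invalid input at $.plan[0]: expected keys claw, tx, ty, tz, ax, ay, az
```

Emit:
arm_command(plan=[{"tx":-0.029,"ty":-0.0015,"tz":0.0045,"az":3.03},{"tx":-0.029,"ty":0,"tz":0.0045,"az":3.03},{"tx":-0.029,"ty":0.0015,"tz":0.0045,"az":3.03},{"tx":-0.029,"ty":0.003,"tz":0.0045,"az":3.03},{"tx":-0.0285,"ty":0.0045,"tz":0.0045,"az":3.03},{"tx":-0.0285,"ty":0.006,"tz":0.0045,"az":3.03},{"tx":-0.028,"ty":0.0075,"tz":0.0045,"az":3.03},{"tx":-0.0275,"ty":0.009,"tz":0.0045,"az":3.03},{"tx":-0.027,"ty":0.0105,"tz":0.0045,"az":3.03},{"tx":-0.0265,"ty":0.012,"tz":0.0045,"az":3.03}])

```text
invalid input at $.plan[0]: expected keys claw, tx, ty, tz, ax, ay, az
```

```bash
python3 - <<'E'
from h import *
g=st(.0157,0); go(g[0],g[1],.256,8.68,5)
E
```

```text
clock 1.00 pos [0.2383 0.6316 0.4047] yaw 69.33 tilt [-0.  0.] force [-0.7 -0.1 -0.4] w 0.0851 g 0.0
az/row 12.13 total d [ 0.3402 -0.4716 -0.1487]
0 [-0.097  -0.0642  0.0297] | 1 [-0.1083 -0.0424  0.0297] | 2 [-0.1148 -0.0187  0.0297] | 3 [-0.1162  0.0058  0.0297] | 4 [-0.1123  0.0301  0.0297] |
```

All keys needed in every row.

Emit:
arm_command(plan=[{"claw":0,"tx":-0.024,"ty":-0.016,"tz":0,"ax":0,"ay":0,"az":3.03},{"claw":0,"tx":-0.025,"ty":-0.015,"tz":0,"ax":0,"ay":0,"az":3.03},{"claw":0,"tx":-0.026,"ty":-0.0135,"tz":0,"ax":0,"ay":0,"az":3.03},{"claw":0,"tx":-0.0265,"ty":-0.012,"tz":0,"ax":0,"ay":0,"az":3.03},{"claw":0,"tx":-0.027,"ty":-0.0105,"tz":0,"ax":0,"ay":0,"az":3.03},{"claw":0,"tx":-0.0275,"ty":-0.009,"tz":0,"ax":0,"ay":0,"az":3.03},{"claw":0,"tx":-0.028,"ty":-0.0075,"tz":0,"ax":0,"ay":0,"az":3.03},{"claw":0,"tx":-0.0285,"ty":-0.006,"tz":0,"ax":0,"ay":0,"az":3.03},{"claw":0,"tx":-0.0285,"ty":-0.0045,"tz":0,"ax":0,"ay":0,"az":3.03},{"claw":0,"tx":-0.029,"ty":-0.003,"tz":0,"ax":0,"ay":0,"az":3.03}])

```text
clock: 1.83
tcp_pos: [0.4093, 0.3952, 0.4049]
orientation: [-1.355, -2.834, -0.001]
contact_force: [0.0, -0.1, 0.1]
grip_width: 0.0854
gripper_force: 0.0
```

Emit:
arm_command(plan=[{"claw":0,"tx":-0.029,"ty":-0.0015,"tz":0.0045,"ax":0,"ay":0,"az":3.03},{"claw":0,"tx":-0.029,"ty":0,"tz":0.0045,"ax":0,"ay":0,"az":3.03},{"claw":0,"tx":-0.029,"ty":0.0015,"tz":0.0045,"ax":0,"ay":0,"az":3.03},{"claw":0,"tx":-0.029,"ty":0.003,"tz":0.0045,"ax":0,"ay":0,"az":3.03},{"claw":0,"tx":-0.0285,"ty":0.0045,"tz":0.0045,"ax":0,"ay":0,"az":3.03},{"claw":0,"tx":-0.0285,"ty":0.006,"tz":0.0045,"ax":0,"ay":0,"az":3.03},{"claw":0,"tx":-0.028,"ty":0.0075,"tz":0.0045,"ax":0,"ay":0,"az":3.03},{"claw":0,"tx":-0.0275,"ty":0.009,"tz":0.0045,"ax":0,"ay":0,"az":3.03},{"claw":0,"tx":-0.027,"ty":0.0105,"tz":0.0045,"ax":0,"ay":0,"az":3.03},{"claw":0,"tx":-0.0265,"ty":0.012,"tz":0.0045,"ax":0,"ay":0,"az":3.03}])

```text
clock: 2.67
tcp_pos: [0.5797, 0.1604, 0.3597]
orientation: [2.049, 2.382, 0.001]
contact_force: [0.2, 0.1, -1.2]
grip_width: 0.0855
gripper_force: 0.0
```

```bash
python3 - <<'E'
from h import *
g=st(.0157,0); go(g[0],g[1],.256,8.68,5)
E
```

```text
clock 2.67 pos [0.5797 0.1604 0.3597] yaw 8.59 tilt [0.0004 0.0004] force [ 0.2  0.1 -1.2] w 0.0855 g 0.0
az/row -0.02 total d [-0.0012 -0.0004 -0.1037]
4 [-0.     -0.0003  0.0207] |
```

Emit:
arm_command(plan=[{"claw":0,"tx":0,"ty":-0.001,"tz":0.021,"ax":0,"ay":0,"az":0},{"claw":0,"tx":0,"ty":0,"tz":0.021,"ax":0,"ay":0,"az":0},{"claw":0,"tx":0,"ty":0,"tz":0.021,"ax":0,"ay":0,"az":0},{"claw":0,"tx":0,"ty":0,"tz":0.021,"ax":0,"ay":0,"az":0},{"claw":0,"tx":0,"ty":0,"tz":0.019,"ax":0,"ay":0,"az":0},{"claw":1,"tx":0,"ty":0,"tz":0,"ax":0,"ay":0,"az":0},{"claw":1,"tx":0,"ty":0,"tz":0,"ax":0,"ay":0,"az":0},{"claw":1,"tx":0,"ty":0,"tz":0,"ax":0,"ay":0,"az":0},{"claw":1,"tx":0,"ty":0,"tz":0,"ax":0,"ay":0,"az":0},{"claw":1,"tx":0,"ty":0,"tz":0,"ax":0,"ay":0,"az":0}], squeeze=30)

```text
clock: 3.5
tcp_pos: [0.5786, 0.1615, 0.2581]
orientation: [2.045, 2.383, 0.003]
contact_force: [-0.5, 0.3, -0.9]
grip_width: 0.0258
gripper_force: 0.0
```

```bash
python3 - <<'E'
from h import *
g=st(.067,0); go(g[0],g[1],.256,8.68,10)
E
```

```text
clock 3.50 pos [0.5786 0.1615 0.2581] yaw 8.73 tilt [0.0023 0.001 ] force [-0.5  0.3 -0.9] w 0.0258 g 0.0
az/row 0.00 total d [ 0.0506  0.0063 -0.0021]
9 [-0.0001  0.0051  0.0002] |
```

Emit:
arm_command(plan=[{"claw":1,"tx":0,"ty":0,"tz":0,"ax":0,"ay":0,"az":0},{"claw":1,"tx":0,"ty":0,"tz":0,"ax":0,"ay":0,"az":0},{"claw":1,"tx":0,"ty":0,"tz":0,"ax":0,"ay":0,"az":0},{"claw":1,"tx":0,"ty":0,"tz":0,"ax":0,"ay":0,"az":0},{"claw":1,"tx":0,"ty":0.007,"tz":0,"ax":0,"ay":0,"az":0},{"claw":1,"tx":0,"ty":0.008,"tz":0,"ax":0,"ay":0,"az":0},{"claw":1,"tx":0,"ty":0.008,"tz":0,"ax":0,"ay":0,"az":0},{"claw":1,"tx":0,"ty":0.008,"tz":0,"ax":0,"ay":0,"az":0},{"claw":1,"tx":0,"ty":0.008,"tz":0,"ax":0,"ay":0,"az":0},{"claw":1,"tx":0,"ty":0.007,"tz":0,"ax":0,"ay":0,"az":0}])

```text
clock: 4.33
tcp_pos: [0.6243, 0.1685, 0.2579]
orientation: [2.046, 2.384, 0.002]
contact_force: [-1.7, 0.3, 6.5]
grip_width: 0.0134
gripper_force: 33.3
```

Emit:
arm_command(plan=[{"claw":1,"tx":0,"ty":0.002,"tz":0,"ax":0,"ay":0,"az":0},{"claw":1,"tx":0,"ty":0.002,"tz":0,"ax":0,"ay":0,"az":0},{"claw":1,"tx":0,"ty":0.002,"tz":0,"ax":0,"ay":0,"az":0},{"claw":1,"tx":0,"ty":0.002,"tz":0,"ax":0,"ay":0,"az":0},{"claw":1,"tx":0,"ty":0,"tz":0,"ax":0,"ay":0,"az":0},{"claw":1,"tx":0,"ty":0,"tz":0,"ax":0,"ay":0,"az":0},{"claw":1,"tx":0,"ty":0,"tz":0,"ax":0,"ay":0,"az":0},{"claw":1,"tx":0,"ty":0,"tz":0,"ax":0,"ay":0,"az":0},{"claw":1,"tx":0,"ty":0,"tz":0,"ax":0,"ay":0,"az":0},{"claw":1,"tx":0,"ty":0,"tz":0,"ax":0,"ay":0,"az":0}])

```text
clock: 5.17
tcp_pos: [0.6304, 0.1694, 0.2579]
orientation: [-2.044, -2.382, 0.003]
contact_force: [-8.1, -0.7, 12.9]
grip_width: 0.0135
gripper_force: 34.2
```

```bash
python3 - <<'E'
from h import *
g=st(.067,0); go(g[0],g[1],.256,8.68,10)
E
```

```text
clock 5.17 pos [0.6304 0.1694 0.2579] yaw 8.73 tilt [-0.0031  0.0004] force [-8.1 -0.7 12.9] w 0.0135 g 34.2
az/row 0.00 total d [-0.0012 -0.0017 -0.0019]
9 [-0.0001 -0.0001  0.0002] |
```

Emit:
arm_command(plan=[{"claw":0,"tx":0,"ty":0,"tz":0,"ax":0,"ay":0,"az":0},{"claw":0,"tx":0,"ty":0,"tz":0,"ax":0,"ay":0,"az":0},{"claw":0,"tx":0,"ty":0,"tz":0,"ax":0,"ay":0,"az":0},{"claw":0,"tx":0,"ty":0,"tz":0,"ax":0,"ay":0,"az":0},{"claw":0,"tx":0,"ty":0,"tz":-0.005,"ax":0,"ay":0,"az":0},{"claw":0,"tx":0,"ty":0,"tz":-0.015,"ax":0,"ay":0,"az":0},{"claw":0,"tx":0,"ty":0,"tz":-0.025,"ax":0,"ay":0,"az":0},{"claw":0,"tx":0,"ty":0,"tz":-0.025,"ax":0,"ay":0,"az":0},{"claw":0,"tx":0,"ty":0,"tz":-0.02,"ax":0,"ay":0,"az":0},{"claw":0,"tx":0,"ty":0,"tz":-0.02,"ax":0,"ay":0,"az":0}])

```text
clock: 6.0
tcp_pos: [0.6315, 0.1694, 0.3683]
orientation: [2.046, 2.383, 0.001]
contact_force: [0.2, -0.7, -0.3]
grip_width: 0.0854
gripper_force: 0.0
```

```bash
python3 - <<'E'
from h import *
go(.4897,-.2606,.34,19.5,20)
E
```

```text
clock 6.00 pos [0.6315 0.1694 0.3683] yaw 8.71 tilt [0.0008 0.0002] force [ 0.2 -0.7 -0.3] w 0.0854 g 0.0
az/row -0.54 total d [-0.1418 -0.43   -0.0283]
0 [-0.0202 -0.0103  0.0014] | 1 [-0.0201 -0.0105  0.0014] | 2 [-0.02   -0.0106  0.0014] | 3 [-0.0199 -0.0108  0.0014] | 4 [-0.0198 -0.011   0.0014] | 5 [-0.0197 -0.0112  0.0014] | 6 [-0.0196 -0.0114  0.0014] | 7 [-0.0195 -0.0116  0.0014] | 8 [-0.0193 -0.0118  0.0014] | 9 [-0.0192 -0.0119  0.0014] | 10 [-0.0191 -0.0121  0.0014] | 11 [-0.019  -0.0123  0.0014] | 12 [-0.0189 -0.0125  0.0014] | 13 [-0.0188 -0.0127  0.0014] | 14 [-0.0187 -0.0128  0.0014] | 15 [-0.0185 -0.013   0.0014] | 16 [-0.0184 -0.0132  0.0014] | 17 [-0.0183 -0.0134  0.0014] | 18 [-0.0182 -0.0135  0.0014] | 19 [-0.018  -0.0137  0.0014] |
```

Emit:
arm_command(plan=[{"claw":0,"tx":-0.04,"ty":-0.0205,"tz":0.003,"ax":0,"ay":0,"az":-1.08},{"claw":0,"tx":-0.04,"ty":-0.021,"tz":0.003,"ax":0,"ay":0,"az":-1.08},{"claw":0,"tx":-0.0395,"ty":-0.022,"tz":0.003,"ax":0,"ay":0,"az":-1.08},{"claw":0,"tx":-0.039,"ty":-0.0225,"tz":0.003,"ax":0,"ay":0,"az":-1.08},{"claw":0,"tx":-0.0385,"ty":-0.0235,"tz":0.003,"ax":0,"ay":0,"az":-1.08},{"claw":0,"tx":-0.038,"ty":-0.0245,"tz":0.003,"ax":0,"ay":0,"az":-1.08},{"claw":0,"tx":-0.0375,"ty":-0.025,"tz":0.003,"ax":0,"ay":0,"az":-1.08},{"claw":0,"tx":-0.037,"ty":-0.0255,"tz":0.003,"ax":0,"ay":0,"az":-1.08},{"claw":0,"tx":-0.0365,"ty":-0.0265,"tz":0.003,"ax":0,"ay":0,"az":-1.08},{"claw":0,"tx":-0.036,"ty":-0.027,"tz":0.003,"ax":0,"ay":0,"az":-1.08}])

```text
clock: 6.83
tcp_pos: [0.4997, -0.2269, 0.3394]
orientation: [1.811, 2.566, 0.001]
contact_force: [0.8, -0.2, -0.8]
grip_width: 0.0854
gripper_force: 0.0
```

```bash
python3 - <<'E'
from h import *
save('scene','s1.png'); im=save('top','t1.png')
for n in('top','scene'):
    for t in['guard_grip','pad_worn','pad_new','spacer_mid']:
        for d in r.tip_of(t,n)[:3]:
            P=toworld(n,d['location']); q=P[:2]-S0; c,s=np.cos(SY),np.sin(SY)
            print(n,t,round(d['confidence'],2),P.round(3),'stand',np.round([c*q[0]+s*q[1],-s*q[0]+c*q[1]],4))
a=cv2.resize(im[180:300,210:340,::-1],None,fx=4,fy=4,interpolation=cv2.INTER_CUBIC)
b=cv2.resize(im[220:340,440:505,::-1],None,fx=4,fy=4,interpolation=cv2.INTER_CUBIC)
cv2.imwrite('pics/crop2.png',np.hstack([a,b]))
go(.4897,-.2606,.247,19.5,5)
E
```

```text
top pad_new 0.68 [0.559 0.105 0.017] stand [-0.0118 -0.0514]
top spacer_mid 0.84 [ 0.38  -0.309  0.045] stand [-0.2517 -0.4335]
top spacer_mid 0.74 [ 0.585 -0.265  0.045] stand [-0.0415 -0.4212]
top spacer_mid 0.5 [ 0.488 -0.254  0.052] stand [-0.136  -0.3955]
scene guard_grip 0.95 [0.626 0.167 0.092] stand [ 0.0642 -0.0001]
scene pad_worn 0.49 [0.547 0.209 0.018] stand [-0.0079  0.0535]
scene pad_worn 0.17 [ 0.64   0.438 -0.   ] stand [0.118  0.2659]
scene pad_new 0.88 [0.556 0.106 0.011] stand [-0.0145 -0.0501]
scene spacer_mid 0.94 [ 0.49  -0.261  0.052] stand [-0.135  -0.4025]
scene spacer_mid 0.88 [ 0.59  -0.26   0.045] stand [-0.0366 -0.417 ]
scene spacer_mid 0.48 [ 0.387 -0.309  0.046] stand [-0.2444 -0.4346]
clock 7.33 pos [ 0.5013 -0.2237  0.339 ] yaw 19.67 tilt [0.0001 0.0004] force [0.1 0.7 0.2] w 0.0849 g 0.0
az/row 0.03 total d [-0.0116 -0.0369 -0.092 ]
4 [-0.0062 -0.0047  0.0184] |
```

View pics/crop2.png

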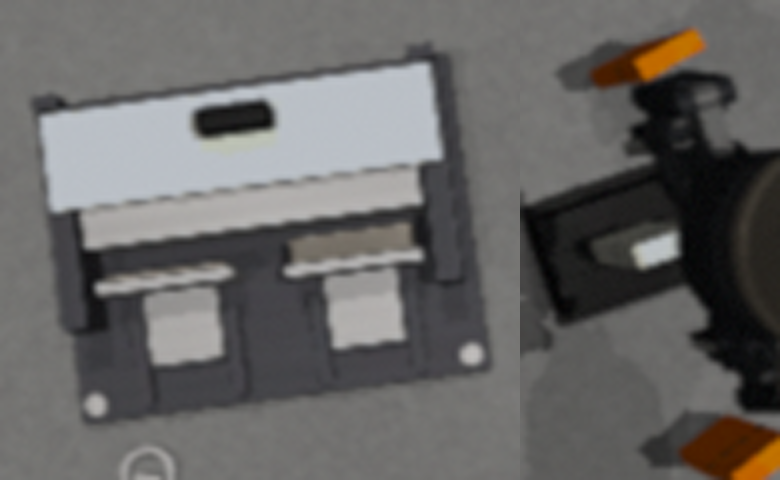

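The guard is at its stop and the gaps are open. The worn pad with the thin lining is at y=+50 (pixel ≈ (251,250)) and has the wide gap. The gripper stands about 35 mm short of the spacer.

Emit:
arm_command(plan=[{"claw":0,"tx":-0.0155,"ty":-0.012,"tz":0,"ax":0,"ay":0,"az":0},{"claw":0,"tx":-0.0155,"ty":-0.0115,"tz":0,"ax":0,"ay":0,"az":0},{"claw":0,"tx":0,"ty":0,"tz":0.02,"ax":0,"ay":0,"az":0},{"claw":0,"tx":0,"ty":0,"tz":0.02,"ax":0,"ay":0,"az":0},{"claw":0,"tx":0,"ty":0,"tz":0.02,"ax":0,"ay":0,"az":0},{"claw":0,"tx":0,"ty":0,"tz":0,"ax":0,"ay":0,"az":0},{"claw":0,"tx":0,"ty":0,"tz":0,"ax":0,"ay":0,"az":0},{"claw":0,"tx":0,"ty":0,"tz":0,"ax":0,"ay":0,"az":0},{"claw":0,"tx":0,"ty":0,"tz":0,"ax":0,"ay":0,"az":0},{"claw":0,"tx":0,"ty":0,"tz":0,"ax":0,"ay":0,"az":0}])

```text
clock: 8.17
tcp_pos: [0.4894, -0.2623, 0.2802]
orientation: [1.811, 2.565, 0.001]
contact_force: [0.3, 0.1, 0.1]
grip_width: 0.0855
gripper_force: 0.0
```

```bash
cat >> h.py <<'E'
def tost(P):
    q=np.array(P)[:2]-S0; c,s=np.cos(SY),np.sin(SY); return (np.array([c*q[0]+s*q[1],-s*q[0]+c*q[1]])*1000).round(1)
E
python3 - <<'E'
from h import *
L=lambda u,v:(210+u/4,180+v/4)
T=lambda u,v,z:tost(ray('top',*L(u,v),z))
print('plate near',T(50,211,.078),T(440,160,.078))
print('anvil front',T(85,248,.07),T(422,205,.07))
print('worn rear',T(98,293,.07),T(235,276,.07),'lining front',T(100,277,.07),T(225,262,.07))
print('new rear',T(287,277,.07),T(424,258,.07))
go(.4897,-.2606,.247,19.5,5)
im=save('scene','s2.png')
cv2.imwrite('pics/crop3.png',cv2.resize(im[120:270,150:290,::-1],None,fx=4,fy=4,interpolation=cv2.INTER_CUBIC))
E
```

```text
plate near [ 33.8 103.9] [  33.2 -102.9]
anvil front [12.7 89.6] [ 11.6 -90.3]
worn rear [-11.9  85.5] [-12.5  12.5] lining front [-3.6 83.5] [-4.5 16.9]
new rear [-16.7 -14.7] [-16.3 -87.7]
clock 8.17 pos [ 0.4894 -0.2623  0.2802] yaw 19.55 tilt [ 0.0021 -0.0006] force [0.3 0.1 0.1] w 0.0855 g 0.0
az/row 0.01 total d [ 0.0003  0.0017 -0.0332]
4 [0.0003 0.0002 0.0066] |
```

View pics/crop3.png

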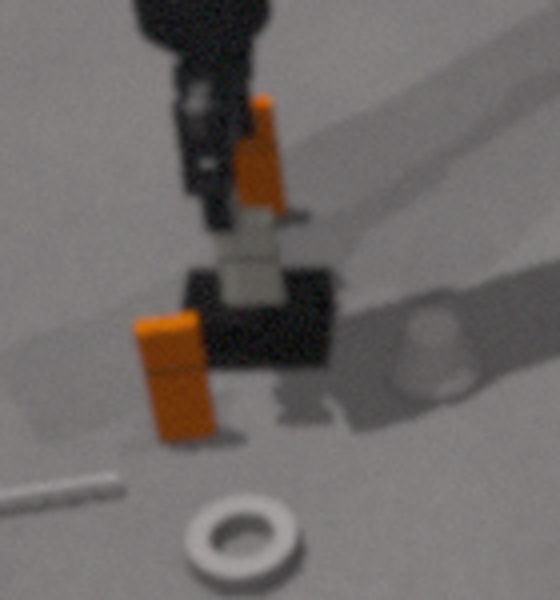

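```bash
python3 - <<'E'
from h import *
f=lambda P:((np.array(pix('scene',P))-[150,120])*4).round()
p=np.array([.4894,-.2623]);d=np.array([np.cos(np.radians(19.5)),np.sin(np.radians(19.5))])
for k in(.045,-.045): print('tip',k,f([*(p+k*d),.12]))
s=np.array([.4897,-.2606]);e=np.array([-d[1],d[0]])
for a,b in((.006,.018),(.006,-.018),(-.006,-.018),(-.006,.018)): print('sptop',f([*(s+a*d+b*e),.098]))
E
```

```text
tip 0.045 [224. 229.]
tip -0.045 [240. 135.]
sptop [268. 216.]
sptop [208. 217.]
sptop [210. 204.]
sptop [270. 204.]
```

```bash
python3 - <<'E'
from h import *
s=cv2.imread('pics/scene0.png'); t=cv2.imread('pics/top0.png')
a=cv2.resize(s[165:215,190:240],None,fx=8,fy=8,interpolation=cv2.INTER_CUBIC)
b=cv2.resize(t[255:305,440:490],None,fx=8,fy=8,interpolation=cv2.INTER_CUBIC)
cv2.imwrite('pics/crop4.png',np.hstack([a,b]))
d=np.array([np.cos(np.radians(19.5)),np.sin(np.radians(19.5))]);s=np.array([.4897,-.2606]);e=np.array([-d[1],d[0]])
for n,o,off in(('scene',(190,165),0),('top',(440,255),400)):
  for z in(.098,.032):
    print(n,z,[((np.array(pix(n,[*(s+a*d+b*e),z]))-o)*8+[off,0]).round().tolist() for a,b in((.006,.018),(.006,-.018),(-.006,-.018),(-.006,.018))])
  print('rack',[((np.array(pix(n,[*(s+a*d+b*e),.032]))-o)*8+[off,0]).round().tolist() for a,b in((.035,.045),(.035,-.045),(-.035,-.045),(-.035,.045))])
E
```

```text
scene 0.098 [[216.0, 73.0], [96.0, 74.0], [100.0, 49.0], [220.0, 48.0]]
scene 0.032 [[241.0, 238.0], [125.0, 239.0], [129.0, 214.0], [244.0, 212.0]]
rack [[321.0, 299.0], [27.0, 302.0], [54.0, 155.0], [337.0, 152.0]]
top 0.098 [[623.0, 212.0], [758.0, 167.0], [774.0, 212.0], [639.0, 257.0]]
top 0.032 [[550.0, 205.0], [676.0, 163.0], [691.0, 206.0], [565.0, 248.0]]
rack [[420.0, 135.0], [734.0, 31.0], [822.0, 276.0], [507.0, 382.0]]
```

View pics/crop4.png

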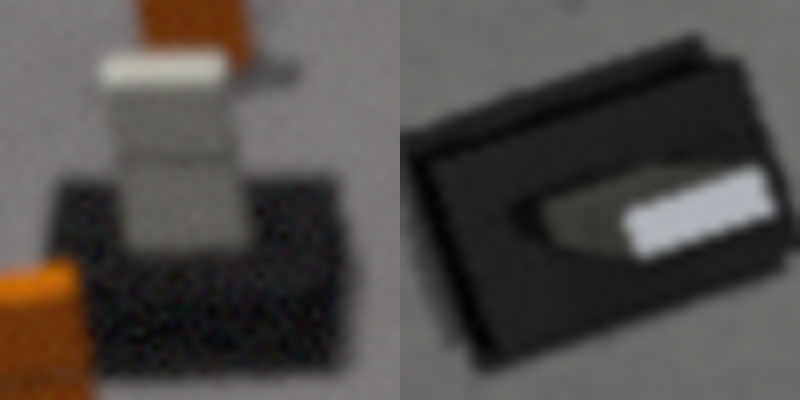

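Scene crop: the silver bar stands in the rack, with its top face at about (210,174) px, within about 1 px of my top-view estimate. Going down to grip it.

Emit:
arm_command(plan=[{"claw":0,"tx":0.002,"ty":0.002,"tz":0.011,"ax":0,"ay":0,"az":0},{"claw":0,"tx":0,"ty":0,"tz":0.011,"ax":0,"ay":0,"az":0},{"claw":0,"tx":0,"ty":0,"tz":0.011,"ax":0,"ay":0,"az":0},{"claw":1,"tx":0,"ty":0,"tz":0,"ax":0,"ay":0,"az":0},{"claw":1,"tx":0,"ty":0,"tz":0,"ax":0,"ay":0,"az":0},{"claw":1,"tx":0,"ty":0,"tz":0,"ax":0,"ay":0,"az":0},{"claw":1,"tx":0,"ty":0,"tz":0,"ax":0,"ay":0,"az":0},{"claw":1,"tx":0,"ty":0,"tz":0,"ax":0,"ay":0,"az":0},{"claw":1,"tx":0,"ty":0,"tz":0,"ax":0,"ay":0,"az":0},{"claw":1,"tx":0,"ty":0,"tz":0,"ax":0,"ay":0,"az":0}], squeeze=50)

```text
clock: 9.05
tcp_pos: [0.4902, -0.2598, 0.2465]
orientation: [1.812, 2.565, 0.0]
contact_force: [-0.7, -0.2, 1.6]
grip_width: 0.0113
gripper_force: 49.1
```

Emit:
arm_command(plan=[{"claw":1,"tx":0,"ty":0,"tz":0,"ax":0,"ay":0,"az":0},{"claw":1,"tx":0,"ty":0,"tz":0,"ax":0,"ay":0,"az":0},{"claw":1,"tx":0,"ty":0,"tz":0,"ax":0,"ay":0,"az":0},{"claw":1,"tx":0,"ty":0,"tz":0,"ax":0,"ay":0,"az":0},{"claw":1,"tx":0,"ty":0,"tz":0,"ax":0,"ay":0,"az":0},{"claw":1,"tx":0,"ty":0,"tz":0,"ax":0,"ay":0,"az":0},{"claw":1,"tx":0,"ty":0,"tz":0,"ax":0,"ay":0,"az":0},{"claw":1,"tx":0,"ty":0,"tz":0,"ax":0,"ay":0,"az":0},{"claw":1,"tx":0,"ty":0,"tz":0,"ax":0,"ay":0,"az":0},{"claw":1,"tx":0,"ty":0,"tz":0,"ax":0,"ay":0,"az":0}])

```text
clock: 9.88
tcp_pos: [0.4902, -0.2599, 0.2465]
orientation: [1.812, 2.565, 0.0]
contact_force: [-0.1, 0.3, 5.8]
grip_width: 0.0116
gripper_force: 49.6
```

```bash
python3 - <<'E'
from h import *
o=r.get_obs(); print(o['tcp_pos'],o['contact_force'],o['moment'],o['grip_width'],o['gripper_force'])
E
```

```text
[ 0.49022765 -0.25985649  0.24650659] [-0.05371789  0.27227023  5.79219194] [0.00804389 0.24358263 0.03102696] 0.011586037312681773 49.61698651313782
```

Emit:
arm_command(plan=[{"claw":1,"tx":0,"ty":0,"tz":-0.005,"ax":0,"ay":0,"az":0},{"claw":1,"tx":0,"ty":0,"tz":-0.01,"ax":0,"ay":0,"az":0},{"claw":1,"tx":0,"ty":0,"tz":-0.015,"ax":0,"ay":0,"az":0},{"claw":1,"tx":0,"ty":0,"tz":-0.02,"ax":0,"ay":0,"az":0},{"claw":1,"tx":0,"ty":0,"tz":-0.025,"ax":0,"ay":0,"az":0},{"claw":1,"tx":0,"ty":0,"tz":-0.025,"ax":0,"ay":0,"az":0},{"claw":1,"tx":0,"ty":0,"tz":-0.02,"ax":0,"ay":0,"az":0},{"claw":1,"tx":0,"ty":0,"tz":0,"ax":0,"ay":0,"az":0},{"claw":1,"tx":0,"ty":0,"tz":0,"ax":0,"ay":0,"az":0},{"claw":1,"tx":0,"ty":0,"tz":0,"ax":0,"ay":0,"az":0}])

```text
clock: 10.72
tcp_pos: [0.4896, -0.2592, 0.3655]
orientation: [-1.812, -2.565, 0.0]
contact_force: [-0.9, 0.4, -2.4]
grip_width: 0.0113
gripper_force: 48.8
```

```bash
python3 - <<'E'
from h import *
g=st(.004,.0495); print(g); go(g[0],g[1],.367,8.68,20)
for d in (save('scene','s3.png') is not None) and r.tip_of('spacer_mid','scene'):
    print(d['confidence'],toworld('scene',d['location']))
E
```

```text
[0.55948386 0.20713672]
clock 10.72 pos [ 0.4896 -0.2592  0.3655] yaw 19.54 tilt [-0.001   0.0007] force [-0.9  0.4 -2.4] w 0.0113 g 48.8
az/row 0.54 total d [0.0699 0.4664 0.0015]
0 [ 0.0208  0.0111 -0.0001] | 1 [ 0.0209  0.0109 -0.0001] | 2 [ 0.021   0.0107 -0.0001] | 3 [ 0.0211  0.0105 -0.0001] | 4 [ 0.0212  0.0103 -0.0001] | 5 [ 0.0213  0.0101 -0.0001] | 6 [ 0.0214  0.0099 -0.0001] | 7 [ 0.0215  0.0097 -0.0001] | 8 [ 0.0216  0.0095 -0.0001] | 9 [ 0.0217  0.0093 -0.0001] | 10 [ 0.0218  0.0091 -0.0001] | 11 [ 0.0218  0.0089 -0.0001] | 12 [ 0.0219  0.0087 -0.0001] | 13 [ 0.022   0.0085 -0.0001] | 14 [ 0.0221  0.0082 -0.0001] | 15 [ 0.0222  0.008  -0.0001] | 16 [ 0.0222  0.0078 -0.0001] | 17 [ 0.0223  0.0076 -0.0001] | 18 [ 0.0224  0.0074 -0.0001] | 19 [ 0.0225  0.0072 -0.0001] | 
0.67 [ 0.38854592 -0.30881651  0.04374725]
0.63 [ 0.58551462 -0.26174639  0.04366872]
0.61 [ 0.4875822 -0.2615481  0.1701479]
```

Emit:
arm_command(plan=[{"claw":1,"tx":0.021,"ty":0.011,"tz":0,"ax":0,"ay":0,"az":0.54},{"claw":1,"tx":0.021,"ty":0.011,"tz":0,"ax":0,"ay":0,"az":0.54},{"claw":1,"tx":0.021,"ty":0.0107,"tz":0,"ax":0,"ay":0,"az":0.54},{"claw":1,"tx":0.021,"ty":0.0105,"tz":0,"ax":0,"ay":0,"az":0.54},{"claw":1,"tx":0.021,"ty":0.0103,"tz":0,"ax":0,"ay":0,"az":0.54},{"claw":1,"tx":0.0213,"ty":0.01,"tz":0,"ax":0,"ay":0,"az":0.54},{"claw":1,"tx":0.0214,"ty":0.01,"tz":0,"ax":0,"ay":0,"az":0.54},{"claw":1,"tx":0.0215,"ty":0.0097,"tz":0,"ax":0,"ay":0,"az":0.54},{"claw":1,"tx":0.0216,"ty":0.0095,"tz":0,"ax":0,"ay":0,"az":0.54},{"claw":1,"tx":0.0217,"ty":0.0093,"tz":0,"ax":0,"ay":0,"az":0.54}])

```text
clock: 11.65
tcp_pos: [0.5247, -0.0253, 0.3649]
orientation: [-1.931, -2.476, 0.003]
contact_force: [0.1, 0.1, -2.5]
grip_width: 0.011
gripper_force: 48.8
```

Emit:
arm_command(plan=[{"claw":1,"tx":0.0218,"ty":0.009,"tz":0,"ax":0,"ay":0,"az":0.54},{"claw":1,"tx":0.0218,"ty":0.009,"tz":0,"ax":0,"ay":0,"az":0.54},{"claw":1,"tx":0.022,"ty":0.0087,"tz":0,"ax":0,"ay":0,"az":0.54},{"claw":1,"tx":0.022,"ty":0.0085,"tz":0,"ax":0,"ay":0,"az":0.54},{"claw":1,"tx":0.022,"ty":0.0082,"tz":0,"ax":0,"ay":0,"az":0.54},{"claw":1,"tx":0.0222,"ty":0.008,"tz":0,"ax":0,"ay":0,"az":0.54},{"claw":1,"tx":0.0222,"ty":0.0078,"tz":0,"ax":0,"ay":0,"az":0.54},{"claw":1,"tx":0.0223,"ty":0.0076,"tz":0,"ax":0,"ay":0,"az":0.54},{"claw":1,"tx":0.022,"ty":0.007,"tz":0,"ax":0,"ay":0,"az":0.54},{"claw":1,"tx":0.022,"ty":0.007,"tz":0,"ax":0,"ay":0,"az":0.54}])

```text
clock: 12.48
tcp_pos: [0.5592, 0.2068, 0.3646]
orientation: [-2.046, -2.383, 0.004]
contact_force: [0.3, 0.6, -1.6]
grip_width: 0.0111
gripper_force: 48.8
```

Emit:
arm_command(plan=[{"claw":1,"tx":0,"ty":0,"tz":0.012,"ax":0,"ay":0,"az":0},{"claw":1,"tx":0,"ty":0,"tz":0.012,"ax":0,"ay":0,"az":0},{"claw":1,"tx":0,"ty":0,"tz":0.012,"ax":0,"ay":0,"az":0},{"claw":1,"tx":0,"ty":0,"tz":0,"ax":0,"ay":0,"az":0},{"claw":1,"tx":0,"ty":0,"tz":0,"ax":0,"ay":0,"az":0},{"claw":1,"tx":0,"ty":0,"tz":0,"ax":0,"ay":0,"az":0},{"claw":1,"tx":0,"ty":0,"tz":0,"ax":0,"ay":0,"az":0},{"claw":1,"tx":0,"ty":0,"tz":0,"ax":0,"ay":0,"az":0},{"claw":1,"tx":0,"ty":0,"tz":0,"ax":0,"ay":0,"az":0},{"claw":1,"tx":0,"ty":0,"tz":0,"ax":0,"ay":0,"az":0}])

```text
clock: 13.32
tcp_pos: [0.5596, 0.2057, 0.3305]
orientation: [2.046, 2.384, 0.001]
contact_force: [0.4, -0.7, -0.9]
grip_width: 0.0112
gripper_force: 48.8
```

```bash
python3 - <<'E'
from h import *
im=save('scene','s4.png'); t=save('top','t4.png')
for n in('scene','top'):
  for d in r.tip_of('spacer_mid',n):
    P=toworld(n,d['location']); print(n,d['confidence'],P.round(4),tost(P))
g=st(.004,.0495); go(g[0],g[1],.30,8.68,5)
o=r.get_obs(); print(tost(o['tcp_pos']))
u,v=map(int,pix('scene',[.56,.19,.09])); a=cv2.resize(im[v-50:v+50,u-65:u+65,::-1],None,fx=4,fy=4,interpolation=cv2.INTER_CUBIC); print(u,v)
b=cv2.resize(t[205:280,220:290,::-1],None,fx=4,fy=4,interpolation=cv2.INTER_CUBIC); b=cv2.copyMakeBorder(b,0,100,0,0,0)
cv2.imwrite('pics/crop5.png',np.hstack([a,b]))
f=lambda P:((np.array(pix('scene',P))-[u-65,v-50])*4).round().tolist()
z=o['tcp_pos'][2]-.2465
s=tost(o['tcp_pos'])/1000
for a,b in((.006,.018),(.006,-.018)):
    print('sp pred top/bot',f([*st(s[0]+a,s[1]+b),.098+z]),f([*st(s[0]+a,s[1]+b),.006+z]))
print('anvil ends front-top',[f([*st(.036,y),.07]) for y in(.09,0,-.09)],'rear',[f([*st(.012,y),.07]) for y in(.09,0,-.09)],'worn pad top',[f([*st(-.0055,y),.07]) for y in(.086,.014)],'plate far',[f([*st(.085,y),.078]) for y in(.104,-.104)],'base',[f([*st(.1,y),.014]) for y in(.115,-.115)])
E
```

```text
scene 0.89 [ 0.587  -0.2582  0.0405] [ -39.1 -414.7]
scene 0.85 [0.5569 0.2073 0.137 ] [ 1.4 50. ]
scene 0.74 [ 0.3877 -0.3085  0.0469] [-243.6 -434.3]
top 0.81 [ 0.3775 -0.307   0.0472] [-253.5 -431.3]
top 0.68 [0.5481 0.2085 0.0119] [-7.1 52.6]
top 0.57 [ 0.5863 -0.2651  0.0455] [ -40.8 -421.4]
top 0.46 [0.5576 0.2112 0.135 ] [ 2.8 53.8]
clock 13.52 pos [0.5595 0.2058 0.3301] yaw 8.73 tilt [0.0001 0.0001] force [-0.2  0.1 -1.3] w 0.0112 g 48.8
az/row 0.01 total d [-0.      0.0014 -0.0301]
4 [0.0003 0.     0.006 ] | 
[ 3.8 48.2]
385 236
sp pred top/bot [349.0, 95.0] [325.0, 220.0]
sp pred top/bot [278.0, 87.0] [258.0, 212.0]
anvil ends front-top [[363.0, 285.0], [195.0, 265.0], [30.0, 245.0]] rear [[364.0, 253.0], [199.0, 233.0], [36.0, 213.0]] worn pad top [[357.0, 229.0], [227.0, 213.0]] plate far [[390.0, 348.0], [-8.0, 298.0]] base [[391.0, 449.0], [-35.0, 394.0]]
```

View pics/crop5.png

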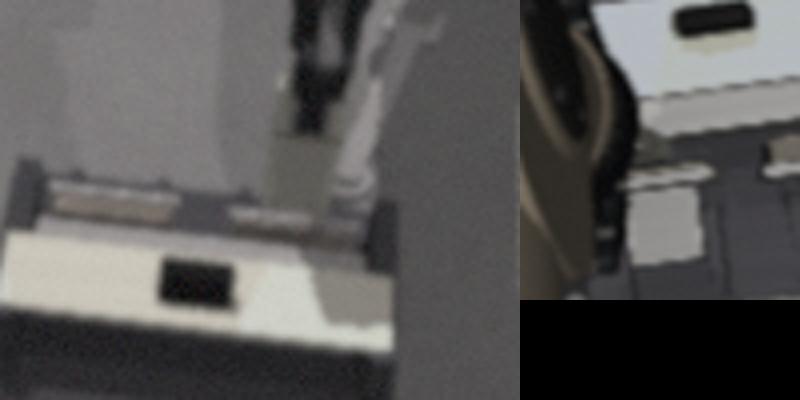

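Emit:
arm_command(plan=[{"claw":1,"tx":0.001,"ty":0,"tz":0.005,"ax":0,"ay":0,"az":0},{"claw":1,"tx":0,"ty":0,"tz":0.005,"ax":0,"ay":0,"az":0},{"claw":1,"tx":0,"ty":0,"tz":0.005,"ax":0,"ay":0,"az":0},{"claw":1,"tx":0,"ty":0,"tz":0.003,"ax":0,"ay":0,"az":0},{"claw":1,"tx":0,"ty":0,"tz":0.003,"ax":0,"ay":0,"az":0},{"claw":1,"tx":0,"ty":0,"tz":0.003,"ax":0,"ay":0,"az":0},{"claw":1,"tx":0,"ty":0,"tz":0.002,"ax":0,"ay":0,"az":0},{"claw":1,"tx":0,"ty":0,"tz":0.002,"ax":0,"ay":0,"az":0},{"claw":1,"tx":0,"ty":0,"tz":0,"ax":0,"ay":0,"az":0},{"claw":1,"tx":0,"ty":0,"tz":0,"ax":0,"ay":0,"az":0}])

```text
clock: 14.35
tcp_pos: [0.5594, 0.2067, 0.302]
orientation: [-2.046, -2.384, 0.0]
contact_force: [-1.3, 0.1, -0.5]
grip_width: 0.0113
gripper_force: 48.8
```

```bash
python3 - <<'E'
from h import *
g=st(.0038,.0495); go(g[0],g[1],.2545,8.68,10); print(tost(r.get_obs()['tcp_pos']))
E
```

```text
clock 14.35 pos [0.5594 0.2067 0.302 ] yaw 8.72 tilt [-0.0001 -0.    ] force [-1.3  0.1 -0.5] w 0.0113 g 48.8
az/row 0.00 total d [-0.0001  0.0004 -0.0475]
9 [ 0.     -0.      0.0047] | 
[ 3.8 49.1]
```

Emit:
arm_command(plan=[{"claw":1,"tx":0,"ty":0,"tz":0.003,"ax":0,"ay":0,"az":0},{"claw":1,"tx":0,"ty":0,"tz":0.003,"ax":0,"ay":0,"az":0},{"claw":1,"tx":0,"ty":0,"tz":0.003,"ax":0,"ay":0,"az":0},{"claw":1,"tx":0,"ty":0,"tz":0.003,"ax":0,"ay":0,"az":0},{"claw":1,"tx":0,"ty":0,"tz":0.003,"ax":0,"ay":0,"az":0},{"claw":1,"tx":0,"ty":0,"tz":0.003,"ax":0,"ay":0,"az":0},{"claw":1,"tx":0,"ty":0,"tz":0.003,"ax":0,"ay":0,"az":0},{"claw":1,"tx":0,"ty":0,"tz":0,"ax":0,"ay":0,"az":0},{"claw":1,"tx":0,"ty":0,"tz":0,"ax":0,"ay":0,"az":0},{"claw":1,"tx":0,"ty":0,"tz":0,"ax":0,"ay":0,"az":0}])

```text
clock: 15.18
tcp_pos: [0.5594, 0.2067, 0.2811]
orientation: [2.046, 2.384, 0.0]
contact_force: [0.1, 0.2, -1.4]
grip_width: 0.0109
gripper_force: 48.8
```

Emit:
arm_command(plan=[{"claw":1,"tx":0,"ty":0,"tz":0.003,"ax":0,"ay":0,"az":0},{"claw":1,"tx":0,"ty":0,"tz":0.003,"ax":0,"ay":0,"az":0},{"claw":1,"tx":0,"ty":0,"tz":0.003,"ax":0,"ay":0,"az":0},{"claw":1,"tx":0,"ty":0,"tz":0.003,"ax":0,"ay":0,"az":0},{"claw":1,"tx":0,"ty":0,"tz":0.003,"ax":0,"ay":0,"az":0},{"claw":1,"tx":0,"ty":0,"tz":0.003,"ax":0,"ay":0,"az":0},{"claw":1,"tx":0,"ty":0,"tz":0.003,"ax":0,"ay":0,"az":0},{"claw":1,"tx":0,"ty":0,"tz":0.002,"ax":0,"ay":0,"az":0},{"claw":1,"tx":0,"ty":0,"tz":0,"ax":0,"ay":0,"az":0},{"claw":1,"tx":0,"ty":0,"tz":0,"ax":0,"ay":0,"az":0}])

```text
clock: 16.02
tcp_pos: [0.5594, 0.2067, 0.2579]
orientation: [-2.046, -2.384, 0.0]
contact_force: [0.4, -0.2, -0.7]
grip_width: 0.0106
gripper_force: 48.8
```

Clear so far; now slow until contact.

Emit:
arm_command(plan=[{"claw":1,"tx":0,"ty":0,"tz":0.001,"ax":0,"ay":0,"az":0},{"claw":1,"tx":0,"ty":0,"tz":0.001,"ax":0,"ay":0,"az":0},{"claw":1,"tx":0,"ty":0,"tz":0.001,"ax":0,"ay":0,"az":0},{"claw":1,"tx":0,"ty":0,"tz":0.0005,"ax":0,"ay":0,"az":0},{"claw":1,"tx":0,"ty":0,"tz":0.0005,"ax":0,"ay":0,"az":0},{"claw":1,"tx":0,"ty":0,"tz":0.0005,"ax":0,"ay":0,"az":0},{"claw":1,"tx":0,"ty":0,"tz":0,"ax":0,"ay":0,"az":0},{"claw":1,"tx":0,"ty":0,"tz":0,"ax":0,"ay":0,"az":0},{"claw":1,"tx":0,"ty":0,"tz":0,"ax":0,"ay":0,"az":0},{"claw":1,"tx":0,"ty":0,"tz":0,"ax":0,"ay":0,"az":0}])

```text
clock: 16.85
tcp_pos: [0.5595, 0.2067, 0.2545]
orientation: [-2.046, -2.384, -0.001]
contact_force: [-2.7, -1.1, 7.5]
grip_width: 0.0111
gripper_force: 50.1
```

```bash
python3 - <<'E'
from h import *
g=st(.0038,.0495); go(g[0],g[1],.2545,8.68,10)
E
```

```text
clock 16.85 pos [0.5595 0.2067 0.2545] yaw 8.72 tilt [0.0003 0.0006] force [-2.7 -1.1  7.5] w 0.0111 g 50.1
az/row 0.00 total d [-0.0002  0.0004 -0.    ]
9 [ 0. -0.  0.] |
```

Emit:
arm_command(plan=[{"claw":0.6,"tx":0,"ty":0,"tz":0,"ax":0,"ay":0,"az":0},{"claw":0.6,"tx":0,"ty":0,"tz":0,"ax":0,"ay":0,"az":0},{"claw":0.6,"tx":0,"ty":0,"tz":0,"ax":0,"ay":0,"az":0},{"claw":0.6,"tx":0,"ty":0,"tz":0,"ax":0,"ay":0,"az":0},{"claw":0.6,"tx":0,"ty":0,"tz":0,"ax":0,"ay":0,"az":0},{"claw":0.6,"tx":0,"ty":0,"tz":-0.01,"ax":0,"ay":0,"az":0},{"claw":0.6,"tx":0,"ty":0,"tz":-0.02,"ax":0,"ay":0,"az":0},{"claw":0.6,"tx":0,"ty":0,"tz":-0.025,"ax":0,"ay":0,"az":0},{"claw":0.6,"tx":0,"ty":0,"tz":-0.025,"ax":0,"ay":0,"az":0},{"claw":0.6,"tx":0,"ty":0,"tz":-0.02,"ax":0,"ay":0,"az":0}])

```text
clock: 17.68
tcp_pos: [0.5596, 0.2066, 0.3561]
orientation: [2.046, 2.383, 0.003]
contact_force: [0.8, -0.2, 0.2]
grip_width: 0.034
gripper_force: 0.0
```

Emit:
arm_command(plan=[{"claw":1,"tx":0,"ty":-0.02,"tz":0,"ax":0,"ay":0,"az":0},{"claw":1,"tx":0,"ty":-0.025,"tz":0,"ax":0,"ay":0,"az":0},{"claw":1,"tx":0,"ty":-0.025,"tz":0,"ax":0,"ay":0,"az":0},{"claw":1,"tx":0,"ty":0,"tz":0,"ax":0,"ay":0,"az":0},{"claw":1,"tx":0,"ty":0,"tz":0,"ax":0,"ay":0,"az":0},{"claw":1,"tx":0,"ty":0,"tz":0,"ax":0,"ay":0,"az":0},{"claw":1,"tx":0,"ty":0,"tz":0,"ax":0,"ay":0,"az":0},{"claw":1,"tx":0,"ty":0,"tz":0,"ax":0,"ay":0,"az":0},{"claw":1,"tx":0,"ty":0,"tz":0,"ax":0,"ay":0,"az":0},{"claw":1,"tx":0,"ty":0,"tz":0,"ax":0,"ay":0,"az":0}])

```text
clock: 18.52
tcp_pos: [0.4906, 0.1961, 0.3534]
orientation: [2.046, 2.384, -0.0]
contact_force: [-0.3, 0.2, -1.3]
grip_width: 0.0002
gripper_force: 0.0
```

```bash
python3 - <<'E'
from h import *
im=save('scene','s6.png'); t=save('top','t6.png')
for n in('scene','top'):
  for d in r.tip_of('spacer_mid',n)+r.tip_of('pad_worn',n):
    P=toworld(n,d['location']); print(n,d['confidence'],P.round(4),tost(P))
g=st(-.055,.05); go(g[0],g[1],.223,8.68,5); print(tost(r.get_obs()['tcp_pos']))
u,v=385,236; a=cv2.resize(im[v-50:v+50,u-65:u+65,::-1],None,fx=4,fy=4,interpolation=cv2.INTER_CUBIC)
b=cv2.resize(t[205:280,220:290,::-1],None,fx=4,fy=4,interpolation=cv2.INTER_CUBIC); b=cv2.copyMakeBorder(b,0,100,0,0,0)
cv2.imwrite('pics/crop6.png',np.hstack([a,b]))
f=lambda P:((np.array(pix('scene',P))-[u-65,v-50])*4).round().tolist()
for x,y in((.0098,.068),(.0098,.032),(-.0022,.032),(-.0022,.068)): print('sp top pred at y=50',f([*st(x,y),.106]))
E
```

```text
scene 0.87 [ 0.3848 -0.3112  0.0456] [-246.9 -436.5]
scene 0.68 [ 0.5886 -0.2606  0.0466] [ -37.8 -417.3]
scene 0.57 [0.5604 0.2088 0.0597] [ 5.1 51. ]
scene 0.56 [0.5456 0.2078 0.015 ] [-9.6 52.3]
top 0.72 [ 0.3773 -0.3095  0.0476] [-254.1 -433.8]
top 0.71 [0.559  0.209  0.0594] [ 3.8 51.4]
top 0.5 [ 0.5885 -0.263   0.0447] [ -38.3 -419.7]
top 0.82 [0.5484 0.2048 0.0129] [-7.3 48.9]
top 0.4 [0.5743 0.1618 0.0459] [11.8  2.5]
top 0.17 [0.6378 0.439  0.003 ] [116.4 266.9]
clock 18.82 pos [0.4902 0.1961 0.3535] yaw 8.73 tilt [-0.0001 -0.0001] force [-0.6  0.3  0.2] w 0.0001 g 0.0
az/row 0.01 total d [ 0.0109  0.0026 -0.1305]
4 [0.0002 0.0022 0.0261] | 
[-66.2  49.1]
sp top pred at y=50 [332.0, 199.0]
sp top pred at y=50 [265.0, 191.0]
sp top pred at y=50 [266.0, 175.0]
sp top pred at y=50 [333.0, 183.0]
```

View pics/crop6.png

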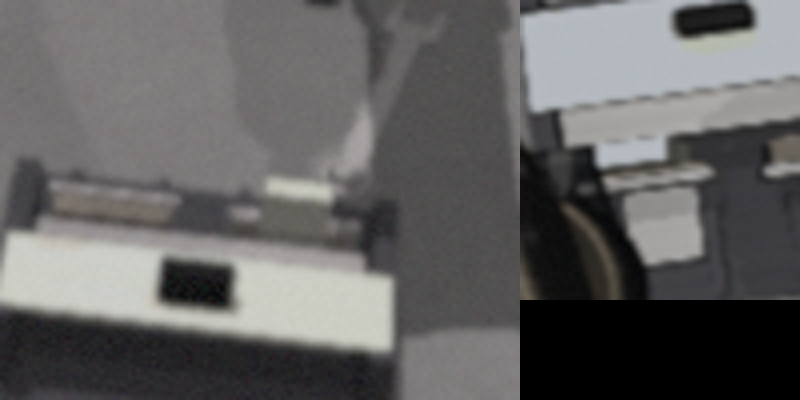

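Spacer stands seated in the gap at pad mid, top edge (266–336, 178–197) in the crop, as predicted for y≈50. Now down behind the pad with fingers shut.

Emit:
arm_command(plan=[{"claw":1,"tx":0.001,"ty":0.01,"tz":0.02,"ax":0,"ay":0,"az":0},{"claw":1,"tx":0,"ty":0,"tz":0.022,"ax":0,"ay":0,"az":0},{"claw":1,"tx":0,"ty":0,"tz":0.022,"ax":0,"ay":0,"az":0},{"claw":1,"tx":0,"ty":0,"tz":0.022,"ax":0,"ay":0,"az":0},{"claw":1,"tx":0,"ty":0,"tz":0.022,"ax":0,"ay":0,"az":0},{"claw":1,"tx":0,"ty":0,"tz":0.015,"ax":0,"ay":0,"az":0},{"claw":1,"tx":0,"ty":0,"tz":0.01,"ax":0,"ay":0,"az":0},{"claw":1,"tx":0,"ty":0,"tz":0,"ax":0,"ay":0,"az":0},{"claw":1,"tx":0,"ty":0,"tz":0,"ax":0,"ay":0,"az":0},{"claw":1,"tx":0,"ty":0,"tz":0,"ax":0,"ay":0,"az":0}])

```text
clock: 19.65
tcp_pos: [0.5004, 0.1988, 0.2214]
orientation: [2.046, 2.383, 0.002]
contact_force: [-0.2, 0.4, -0.0]
grip_width: -0.0
gripper_force: 0.0
```

Emit:
arm_command(plan=[{"claw":1,"tx":0,"ty":0.003,"tz":0,"ax":0,"ay":0,"az":0},{"claw":1,"tx":0,"ty":0.003,"tz":0,"ax":0,"ay":0,"az":0},{"claw":1,"tx":0,"ty":0.003,"tz":0,"ax":0,"ay":0,"az":0},{"claw":1,"tx":0,"ty":0.003,"tz":0,"ax":0,"ay":0,"az":0},{"claw":1,"tx":0,"ty":0.003,"tz":0,"ax":0,"ay":0,"az":0},{"claw":1,"tx":0,"ty":0.003,"tz":0,"ax":0,"ay":0,"az":0},{"claw":1,"tx":0,"ty":0.003,"tz":0,"ax":0,"ay":0,"az":0},{"claw":1,"tx":0,"ty":0,"tz":0,"ax":0,"ay":0,"az":0},{"claw":1,"tx":0,"ty":0,"tz":0,"ax":0,"ay":0,"az":0},{"claw":1,"tx":0,"ty":0,"tz":0,"ax":0,"ay":0,"az":0}])

```text
clock: 20.48
tcp_pos: [0.5204, 0.2018, 0.2205]
orientation: [-2.046, -2.384, 0.001]
contact_force: [-4.4, -0.5, 4.6]
grip_width: -0.0002
gripper_force: 0.0
```

```bash
python3 - <<'E'
from h import *
g=st(-.0235,.05); go(g[0],g[1],.22,8.68,5); print(tost(r.get_obs()['tcp_pos']))
E
```

```text
clock 20.48 pos [0.5204 0.2018 0.2205] yaw 8.73 tilt [-0.0009 -0.0001] force [-4.4 -0.5  4.6] w -0.0002 g 0.0
az/row 0.01 total d [ 0.0118  0.0017 -0.0005]
4 [-0.      0.0024  0.0001] | 
[-35.4  50.1]
```

Emit:
arm_command(plan=[{"claw":1,"tx":0,"ty":0.001,"tz":0,"ax":0,"ay":0,"az":0},{"claw":1,"tx":0,"ty":0.001,"tz":0,"ax":0,"ay":0,"az":0},{"claw":1,"tx":0,"ty":0.001,"tz":0,"ax":0,"ay":0,"az":0},{"claw":1,"tx":0,"ty":0,"tz":0,"ax":0,"ay":0,"az":0},{"claw":1,"tx":0,"ty":0,"tz":0,"ax":0,"ay":0,"az":0},{"claw":1,"tx":0,"ty":0,"tz":0,"ax":0,"ay":0,"az":0},{"claw":1,"tx":0,"ty":0,"tz":0,"ax":0,"ay":0,"az":0},{"claw":1,"tx":0,"ty":0,"tz":0,"ax":0,"ay":0,"az":0},{"claw":1,"tx":0,"ty":0,"tz":0,"ax":0,"ay":0,"az":0},{"claw":1,"tx":0,"ty":0,"tz":0,"ax":0,"ay":0,"az":0}])

```text
clock: 21.32
tcp_pos: [0.5227, 0.2021, 0.2204]
orientation: [-2.045, -2.383, 0.003]
contact_force: [-7.0, -1.0, 6.7]
grip_width: 0.0003
gripper_force: 0.0
```

```bash
python3 - <<'E'
from h import *
o=r.get_obs(); print(tost(o['tcp_pos']),o['tcp_pos'],o['contact_force'],o['moment'])
im=save('scene','s7.png'); t=save('top','t7.png')
u,v=385,236; a=cv2.resize(im[v-60:v+40,u-65:u+65,::-1],None,fx=4,fy=4,interpolation=cv2.INTER_CUBIC)
b=cv2.resize(t[205:305,220:290,::-1],None,fx=4,fy=4,interpolation=cv2.INTER_CUBIC)
cv2.imwrite('pics/crop7.png',np.hstack([a,b]))
E
```

```text
[-33.1  50.1] [0.52270302 0.20213853 0.22037007] [-6.97391479 -0.96788775  6.73469367] [-0.16536385  0.85692756 -0.05743257]
```

View pics/crop7.png

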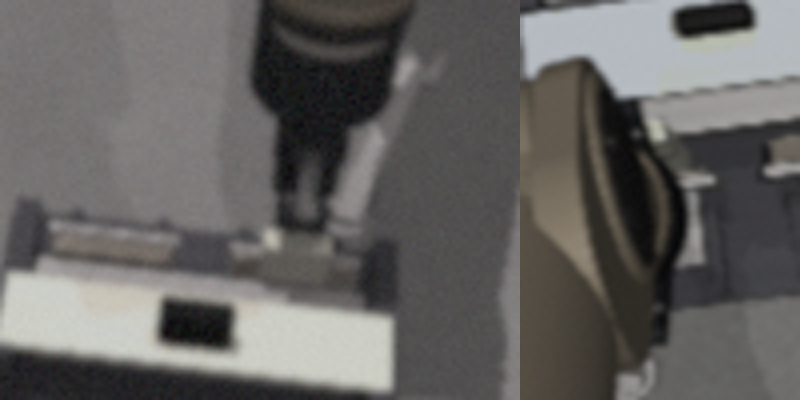

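Fingers face the pad, but contact came about 9 mm early with an upward force. The spacer's top seems to have shifted, so the finger linkage is probably touching it. I'll back off and re-approach turned 90° and leaning back.

Emit:
arm_command(plan=[{"claw":1,"tx":0,"ty":-0.002,"tz":0,"ax":0,"ay":0,"az":0},{"claw":1,"tx":0,"ty":-0.006,"tz":0,"ax":0,"ay":0,"az":0},{"claw":1,"tx":0,"ty":-0.012,"tz":0,"ax":0,"ay":0,"az":0},{"claw":1,"tx":0,"ty":-0.02,"tz":0,"ax":0,"ay":0,"az":0},{"claw":1,"tx":0,"ty":-0.02,"tz":0,"ax":0,"ay":0,"az":0},{"claw":1,"tx":0,"ty":0,"tz":-0.03,"ax":0,"ay":0,"az":0},{"claw":1,"tx":0,"ty":0,"tz":-0.03,"ax":0,"ay":0,"az":0},{"claw":1,"tx":0,"ty":0,"tz":-0.03,"ax":0,"ay":0,"az":0},{"claw":1,"tx":0,"ty":0,"tz":-0.01,"ax":0,"ay":0,"az":0},{"claw":1,"tx":0,"ty":0,"tz":0,"ax":0,"ay":0,"az":0}])

```text
clock: 22.25
tcp_pos: [0.4653, 0.1935, 0.3232]
orientation: [2.045, 2.383, 0.01]
contact_force: [1.0, -0.3, 0.2]
grip_width: -0.0003
gripper_force: 0.0
```

```bash
python3 - <<'E'
from h import *
im=save('scene','s8.png'); t=save('top','t8.png')
for n in('scene','top'):
  for k in('spacer_mid','pad_worn'):
   for d in r.tip_of(k,n):
    P=toworld(n,d['location']); 
    if abs(tost(P)[1])<100: print(n,k,d['confidence'],P.round(4),tost(P))
o=r.get_obs();print(tost(o['tcp_pos']),o['tcp_pos'],o['contact_force'],o['joints'].round(2))
u,v=385,236; a=cv2.resize(im[v-50:v+50,u-65:u+65,::-1],None,fx=4,fy=4,interpolation=cv2.INTER_CUBIC)
b=cv2.resize(t[205:280,220:290,::-1],None,fx=4,fy=4,interpolation=cv2.INTER_CUBIC); b=cv2.copyMakeBorder(b,0,100,0,0,0)
cv2.imwrite('pics/crop8.png',np.hstack([a,b]))
E
```

```text
scene spacer_mid 0.74 [0.5597 0.2081 0.0621] [ 4.3 50.4]
top spacer_mid 0.6 [0.5593 0.2103 0.0598] [ 4.3 52.6]
top pad_worn 0.8 [0.5423 0.206  0.0142] [-13.1  50.9]
[-92.7  49.9] [0.46384489 0.19298091 0.31913292] [-0.28580465 -0.1736287  -0.06736039] [-0.8   0.31  0.34  2.06 -0.15  0.79 -0.22]
```

View pics/crop8.png

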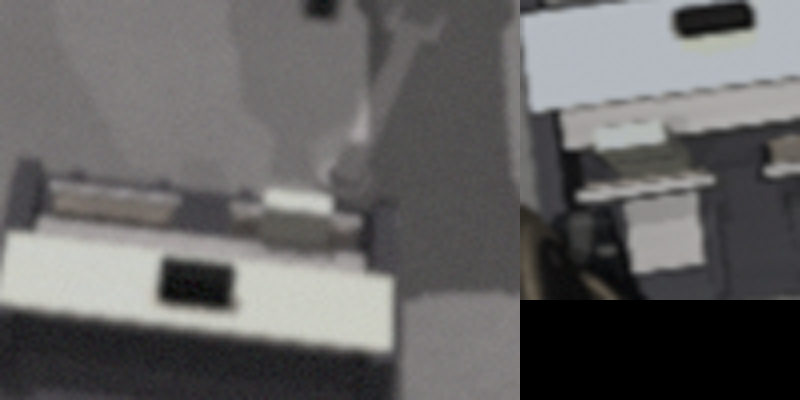

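The spacer stands down but leans forward (top edge moved to y 190–212 in the crop), and the pad has shifted back slightly. Pushing the pad low will square it up. Turning the tool 90° and leaning it back 20°.

Emit:
arm_command(plan=[{"claw":1,"tx":0,"ty":0,"tz":0,"ax":0,"ay":0,"az":7},{"claw":1,"tx":0,"ty":0,"tz":0,"ax":0,"ay":0,"az":7},{"claw":1,"tx":0,"ty":0,"tz":0,"ax":0,"ay":0,"az":7},{"claw":1,"tx":0,"ty":0,"tz":0,"ax":0,"ay":0,"az":7},{"claw":1,"tx":0,"ty":0,"tz":0,"ax":0,"ay":0,"az":7},{"claw":1,"tx":0,"ty":0,"tz":0,"ax":0,"ay":0,"az":7},{"claw":1,"tx":0,"ty":0,"tz":0,"ax":0,"ay":0,"az":7},{"claw":1,"tx":0,"ty":0,"tz":0,"ax":0,"ay":0,"az":7},{"claw":1,"tx":0,"ty":0,"tz":0,"ax":0,"ay":0,"az":7},{"claw":1,"tx":0,"ty":0,"tz":0,"ax":0,"ay":0,"az":7}])

```text
clock: 23.38
tcp_pos: [0.4641, 0.193, 0.3196]
orientation: [3.045, 0.77, -0.002]
contact_force: [1.3, 0.6, 0.0]
grip_width: -0.0002
gripper_force: 0.0
```

Emit:
arm_command(plan=[{"claw":1,"tx":0,"ty":0,"tz":0,"ax":0,"ay":0,"az":7},{"claw":1,"tx":0,"ty":0,"tz":0,"ax":0,"ay":0,"az":7},{"claw":1,"tx":0,"ty":0,"tz":0,"ax":0,"ay":0,"az":6},{"claw":1,"tx":0,"ty":0,"tz":0,"ax":0,"ay":5,"az":0},{"claw":1,"tx":0,"ty":0,"tz":0,"ax":0,"ay":5,"az":0},{"claw":1,"tx":0,"ty":0,"tz":0,"ax":0,"ay":5,"az":0},{"claw":1,"tx":0,"ty":0,"tz":0,"ax":0,"ay":5,"az":0},{"claw":1,"tx":0,"ty":0,"tz":0,"ax":0,"ay":0,"az":0},{"claw":1,"tx":0,"ty":0,"tz":0,"ax":0,"ay":0,"az":0},{"claw":1,"tx":0,"ty":0,"tz":0,"ax":0,"ay":0,"az":0}])

```text
clock: 24.22
tcp_pos: [0.4643, 0.1933, 0.3202]
orientation: [-3.061, -0.234, -0.535]
contact_force: [0.6, -0.5, 0.6]
grip_width: 0.0001
gripper_force: 0.0
```

```bash
cat >> h.py <<'E'
def tip(dx=0,dy=0,dz=0):
    o=r.get_obs(); M=R.from_rotvec(o['orientation']).as_matrix(); t=o['tcp_pos']+M@[0,0,.173]
    S=R.from_euler('z',-SY).as_matrix()@M
    print('clock %.2f tip stand %s z %.4f F %s'%(o['clock'],tost(t),t[2],(R.from_euler('z',-SY).as_matrix()@o['contact_force']).round(1)),'joints',o['joints'].round(2))
    print(S.round(3)); print('tool shift',(S.T@[dx,dy,dz]).round(4))
E
python3 - <<'E'
from h import *
tip(-.007,0,-.111)
E
```

```text
clock 24.22 tip stand [-33.5  50.1] z 0.1575 F [ 0.5 -0.6  0.6] joints [-1.22  0.3   0.78  2.2  -0.25  0.41 -1.7 ]
[[ 0.941  0.001  0.339]
 [ 0.001 -1.    -0.   ]
 [ 0.339  0.001 -0.941]]
tool shift [-4.43e-02 -1.00e-04  1.02e-01]
```

Emit:
arm_command(plan=[{"claw":1,"tx":-0.0085,"ty":0,"tz":0.0155,"ax":0,"ay":0,"az":0},{"claw":1,"tx":-0.0072,"ty":0,"tz":0.0175,"ax":0,"ay":0,"az":0},{"claw":1,"tx":-0.0072,"ty":0,"tz":0.0175,"ax":0,"ay":0,"az":0},{"claw":1,"tx":-0.0072,"ty":0,"tz":0.0175,"ax":0,"ay":0,"az":0},{"claw":1,"tx":-0.0072,"ty":0,"tz":0.0175,"ax":0,"ay":0,"az":0},{"claw":1,"tx":-0.0072,"ty":0,"tz":0.0175,"ax":0,"ay":0,"az":0},{"claw":1,"tx":0,"ty":0,"tz":0,"ax":0,"ay":0,"az":0},{"claw":1,"tx":0,"ty":0,"tz":0,"ax":0,"ay":0,"az":0},{"claw":1,"tx":0,"ty":0,"tz":0,"ax":0,"ay":0,"az":0},{"claw":1,"tx":0,"ty":0,"tz":0,"ax":0,"ay":0,"az":0}])

```text
clock: 25.05
tcp_pos: [0.4582, 0.1926, 0.2205]
orientation: [-3.058, -0.234, -0.532]
contact_force: [0.0, -0.1, 0.1]
grip_width: 0.0001
gripper_force: 0.0
```

```bash
python3 - <<'E'
from h import *
tip(.010,0,0)
E
```

```text
clock 25.05 tip stand [-39.8  50.9] z 0.0577 F [ 0.  -0.1  0.1] joints [-1.    0.47  0.53  2.26 -0.63  0.17 -1.37]
[[ 0.941  0.001  0.338]
 [ 0.001 -1.     0.003]
 [ 0.338 -0.002 -0.941]]
tool shift [0.0094 0.     0.0034]
```

Joint 6 hit its limit, so I'm reducing the lean to 10°, which also lowers the tip, and moving forward.

Emit:
arm_command(plan=[{"claw":1,"tx":0,"ty":0,"tz":0,"ax":0,"ay":-5,"az":0},{"claw":1,"tx":0,"ty":0,"tz":0,"ax":0,"ay":-5,"az":0},{"claw":1,"tx":0.006,"ty":0,"tz":0.001,"ax":0,"ay":0,"az":0},{"claw":1,"tx":0.006,"ty":0,"tz":0.001,"ax":0,"ay":0,"az":0},{"claw":1,"tx":0.006,"ty":0,"tz":0.001,"ax":0,"ay":0,"az":0},{"claw":1,"tx":0.006,"ty":0,"tz":0.001,"ax":0,"ay":0,"az":0},{"claw":1,"tx":0,"ty":0,"tz":0,"ax":0,"ay":0,"az":0},{"claw":1,"tx":0,"ty":0,"tz":0,"ax":0,"ay":0,"az":0},{"claw":1,"tx":0,"ty":0,"tz":0,"ax":0,"ay":0,"az":0},{"claw":1,"tx":0,"ty":0,"tz":0,"ax":0,"ay":0,"az":0}])

```text
clock: 25.88
tcp_pos: [0.4813, 0.196, 0.2197]
orientation: [-3.107, -0.237, -0.263]
contact_force: [-0.2, -0.3, 0.4]
grip_width: 0.0001
gripper_force: 0.0
```

```bash
python3 - <<'E'
from h import *
tip(.010,0,0)
E
```

```text
clock 25.88 tip stand [-45.9  50.6] z 0.0491 F [-0.2 -0.3  0.4] joints [-0.99  0.54  0.59  2.15 -0.59  0.43 -1.38]
[[ 0.986  0.001  0.168]
 [ 0.001 -1.     0.002]
 [ 0.168 -0.002 -0.986]]
tool shift [0.0099 0.     0.0017]
```

Emit:
arm_command(plan=[{"claw":1,"tx":0.003,"ty":0,"tz":0.0013,"ax":0,"ay":0,"az":0},{"claw":1,"tx":0.003,"ty":0,"tz":0.0013,"ax":0,"ay":0,"az":0},{"claw":1,"tx":0.003,"ty":0,"tz":0.0013,"ax":0,"ay":0,"az":0},{"claw":1,"tx":0.003,"ty":0,"tz":0.0013,"ax":0,"ay":0,"az":0},{"claw":1,"tx":0.003,"ty":0,"tz":0.0013,"ax":0,"ay":0,"az":0},{"claw":1,"tx":0.001,"ty":0,"tz":0.0002,"ax":0,"ay":0,"az":0},{"claw":1,"tx":0.001,"ty":0,"tz":0.0002,"ax":0,"ay":0,"az":0},{"claw":1,"tx":0,"ty":0,"tz":0,"ax":0,"ay":0,"az":0},{"claw":1,"tx":0,"ty":0,"tz":0,"ax":0,"ay":0,"az":0},{"claw":1,"tx":0,"ty":0,"tz":0,"ax":0,"ay":0,"az":0}])

```text
clock: 26.72
tcp_pos: [0.4993, 0.1989, 0.2159]
orientation: [-3.107, -0.237, -0.263]
contact_force: [0.3, 0.4, -0.2]
grip_width: 0.0002
gripper_force: 0.0
```

```bash
python3 - <<'E'
from h import *
tip(.005,0,0)
E
```

```text
clock 26.72 tip stand [-27.6  50.8] z 0.0454 F [ 0.3  0.3 -0.2] joints [-0.97  0.56  0.58  2.11 -0.6   0.44 -1.37]
[[ 0.986  0.001  0.168]
 [ 0.001 -1.     0.002]
 [ 0.168 -0.002 -0.986]]
tool shift [0.0049 0.     0.0008]
```

Emit:
arm_command(plan=[{"claw":1,"tx":0.001,"ty":0,"tz":0.0002,"ax":0,"ay":0,"az":0},{"claw":1,"tx":0.001,"ty":0,"tz":0.0002,"ax":0,"ay":0,"az":0},{"claw":1,"tx":0.001,"ty":0,"tz":0.0002,"ax":0,"ay":0,"az":0},{"claw":1,"tx":0.001,"ty":0,"tz":0.0002,"ax":0,"ay":0,"az":0},{"claw":1,"tx":0.001,"ty":0,"tz":0.0002,"ax":0,"ay":0,"az":0},{"claw":1,"tx":0,"ty":0,"tz":0,"ax":0,"ay":0,"az":0},{"claw":1,"tx":0,"ty":0,"tz":0,"ax":0,"ay":0,"az":0},{"claw":1,"tx":0,"ty":0,"tz":0,"ax":0,"ay":0,"az":0},{"claw":1,"tx":0,"ty":0,"tz":0,"ax":0,"ay":0,"az":0},{"claw":1,"tx":0,"ty":0,"tz":0,"ax":0,"ay":0,"az":0}])

```text
clock: 27.55
tcp_pos: [0.5043, 0.1997, 0.2156]
orientation: [-3.107, -0.238, -0.263]
contact_force: [-2.6, -0.2, -0.1]
grip_width: -0.0002
gripper_force: 1.4
```

```bash
python3 - <<'E'
from h import *
tip(.005,0,0)
E
```

```text
clock 27.55 tip stand [-22.6  50.8] z 0.0451 F [-2.6  0.2 -0.1] joints [-0.96  0.57  0.58  2.1  -0.6   0.45 -1.37]
[[ 0.986  0.001  0.168]
 [ 0.001 -1.     0.002]
 [ 0.168 -0.002 -0.986]]
tool shift [0.0049 0.     0.0008]
```

Contact with the pad at about 2.6 N, which matches its friction. Pushing on slowly.

Emit:
arm_command(plan=[{"claw":1,"tx":0.0005,"ty":0,"tz":0.0001,"ax":0,"ay":0,"az":0},{"claw":1,"tx":0.0005,"ty":0,"tz":0.0001,"ax":0,"ay":0,"az":0},{"claw":1,"tx":0.0005,"ty":0,"tz":0.0001,"ax":0,"ay":0,"az":0},{"claw":1,"tx":0.0005,"ty":0,"tz":0.0001,"ax":0,"ay":0,"az":0},{"claw":1,"tx":0.0005,"ty":0,"tz":0.0001,"ax":0,"ay":0,"az":0},{"claw":1,"tx":0.0005,"ty":0,"tz":0.0001,"ax":0,"ay":0,"az":0},{"claw":1,"tx":0,"ty":0,"tz":0,"ax":0,"ay":0,"az":0},{"claw":1,"tx":0,"ty":0,"tz":0,"ax":0,"ay":0,"az":0},{"claw":1,"tx":0,"ty":0,"tz":0,"ax":0,"ay":0,"az":0},{"claw":1,"tx":0,"ty":0,"tz":0,"ax":0,"ay":0,"az":0}])

```text
clock: 28.38
tcp_pos: [0.5075, 0.2001, 0.2157]
orientation: [-3.107, -0.237, -0.264]
contact_force: [-3.1, 0.3, -0.9]
grip_width: 0.0001
gripper_force: 1.1
```

Emit:
arm_command(plan=[{"claw":1,"tx":0.0005,"ty":0,"tz":0.0001,"ax":0,"ay":0,"az":0},{"claw":1,"tx":0.0005,"ty":0,"tz":0.0001,"ax":0,"ay":0,"az":0},{"claw":1,"tx":0.0005,"ty":0,"tz":0.0001,"ax":0,"ay":0,"az":0},{"claw":1,"tx":0.0005,"ty":0,"tz":0.0001,"ax":0,"ay":0,"az":0},{"claw":1,"tx":0,"ty":0,"tz":0,"ax":0,"ay":0,"az":0},{"claw":1,"tx":0,"ty":0,"tz":0,"ax":0,"ay":0,"az":0},{"claw":1,"tx":0,"ty":0,"tz":0,"ax":0,"ay":0,"az":0},{"claw":1,"tx":0,"ty":0,"tz":0,"ax":0,"ay":0,"az":0},{"claw":1,"tx":0,"ty":0,"tz":0,"ax":0,"ay":0,"az":0},{"claw":1,"tx":0,"ty":0,"tz":0,"ax":0,"ay":0,"az":0}])

```text
clock: 29.22
tcp_pos: [0.5088, 0.2003, 0.2155]
orientation: [-3.107, -0.237, -0.26]
contact_force: [-6.7, -0.9, 2.7]
grip_width: 0.0001
gripper_force: 3.4
```

```bash
python3 - <<'E'
from h import *
tip(.005,0,0)
save('scene','s9.png')
for k in('spacer_mid','pad_worn'):
  for d in r.tip_of(k,'scene'):
    P=toworld('scene',d['location']); 
    if abs(tost(P)[1])<100: print(k,d['confidence'],P.round(4),tost(P))
E
```

```text
clock 29.22 tip stand [-18.3  50.8] z 0.0449 F [-6.8  0.1  2.7] joints [-0.96  0.58  0.58  2.09 -0.6   0.46 -1.36]
[[ 0.986  0.001  0.166]
 [ 0.001 -1.     0.002]
 [ 0.166 -0.002 -0.986]]
tool shift [0.0049 0.     0.0008]
spacer_mid 0.79 [0.5571 0.2071 0.0619] [ 1.7 49.9]
pad_worn 0.4 [0.5503 0.2071 0.0161] [-5.1 50.9]
```

Emit:
arm_command(plan=[{"claw":1,"tx":0.0005,"ty":0,"tz":0.0001,"ax":0,"ay":0,"az":0},{"claw":1,"tx":0.0005,"ty":0,"tz":0.0001,"ax":0,"ay":0,"az":0},{"claw":1,"tx":0.0005,"ty":0,"tz":0.0001,"ax":0,"ay":0,"az":0},{"claw":1,"tx":0.0005,"ty":0,"tz":0.0001,"ax":0,"ay":0,"az":0},{"claw":1,"tx":0,"ty":0,"tz":0,"ax":0,"ay":0,"az":0},{"claw":1,"tx":0,"ty":0,"tz":0,"ax":0,"ay":0,"az":0},{"claw":1,"tx":0,"ty":0,"tz":0,"ax":0,"ay":0,"az":0},{"claw":1,"tx":0,"ty":0,"tz":0,"ax":0,"ay":0,"az":0},{"claw":1,"tx":0,"ty":0,"tz":0,"ax":0,"ay":0,"az":0},{"claw":1,"tx":0,"ty":0,"tz":0,"ax":0,"ay":0,"az":0}])

```text
clock: 30.2
tcp_pos: [0.5096, 0.2003, 0.215]
orientation: [-3.107, -0.238, -0.254]
contact_force: [-11.3, -1.2, 7.8]
grip_width: 0.0004
gripper_force: 5.9
```

```bash
python3 - <<'E'
from h import *
tip(.005,0,0)
save('scene','s10.png')
for k in('spacer_mid','pad_worn'):
  for d in r.tip_of(k,'scene'):
    P=toworld('scene',d['location']); 
    if abs(tost(P)[1])<100: print(k,d['confidence'],P.round(4),tost(P))
print('pred rows top face rear/front edge flush', [np.round(pix('scene',[*st(x,.05),.106]),1) for x in(0,.012)],'placed',[np.round(pix('scene',[*st(x,.05),.106]),1) for x in(-.002,.01)])
for f in('s6','s8','s9','s10'):
    g=cv2.imread('pics/%s.png'%f,0)
    print(f,'rows 226..250 L',g[226:250,389:392].mean(1).astype(int),'R',g[226:250,398:401].mean(1).astype(int))
E
```

```text
clock 30.20 tip stand [-18.2  50.7] z 0.0443 F [-11.3   0.5   7.8] joints [-0.95  0.58  0.58  2.09 -0.6   0.46 -1.36]
[[ 0.987  0.001  0.163]
 [ 0.001 -1.     0.003]
 [ 0.163 -0.002 -0.987]]
tool shift [0.0049 0.     0.0008]
spacer_mid 0.48 [0.5592 0.2098 0.0602] [ 4.2 52.2]
pad_worn 0.58 [0.5465 0.2082 0.015 ] [-8.7 52.5]
pred rows top face rear/front edge flush [array([394.9, 231.6]), array([394.6, 235.5])] placed [array([394.9, 230.9]), array([394.6, 234.8])]
s6 rows 226..250 L [112 111 112 121 146 177 192 188 163 129 104  94  95  98  96  98  96  92
  85  87 106 131 150 160] R [127 128 131 131 132 150 177 194 192 169 133 107  98  98  96  96  97  96
  93  85  86 103 129 149]
s8 rows 226..250 L [111 112 110 112 116 123 138 164 190 200 196 178 142 107  91  88  89  88
  89  84  81  85 103 129] R [125 127 129 128 123 116 112 125 158 184 197 198 182 148 110  92  90  89
  88  86  81  78  88 109]
s9 rows 226..250 L [ 21  27  26  33  68 118 162 187 190 163 125 103  97  99  98  98  97  98
  93  87  98 123 149 159] R [ 27  27  23  28  35  70 121 168 194 192 165 130 105  97  97  97  98  98
  95  93  86 100 127 150]
s10 rows 226..250 L [ 24  26  30  36  69 119 163 187 188 163 127 102  98  98  97  96  98  95
  93  87  97 125 148 157] R [ 26  25  27  29  35  67 121 169 193 193 166 129 104  97  96  98  97  98
  97  91  85  98 126 150]
```

The spacer edge is back upright, at the predicted flush row and unchanged while force rose, so it is solid. One more firm increment, then hand in.

Emit:
arm_command(plan=[{"claw":1,"tx":0.0005,"ty":0,"tz":0,"ax":0,"ay":0,"az":0},{"claw":1,"tx":0.0005,"ty":0,"tz":0,"ax":0,"ay":0,"az":0},{"claw":1,"tx":0.0005,"ty":0,"tz":0,"ax":0,"ay":0,"az":0},{"claw":1,"tx":0.0005,"ty":0,"tz":0,"ax":0,"ay":0,"az":0},{"claw":1,"tx":0.0005,"ty":0,"tz":0,"ax":0,"ay":0,"az":0},{"claw":1,"tx":0.0005,"ty":0,"tz":0,"ax":0,"ay":0,"az":0},{"claw":1,"tx":0,"ty":0,"tz":0,"ax":0,"ay":0,"az":0},{"claw":1,"tx":0,"ty":0,"tz":0,"ax":0,"ay":0,"az":0},{"claw":1,"tx":0,"ty":0,"tz":0,"ax":0,"ay":0,"az":0},{"claw":1,"tx":0,"ty":0,"tz":0,"ax":0,"ay":0,"az":0}])

```text
clock: 31.18
tcp_pos: [0.5106, 0.2004, 0.2148]
orientation: [-3.108, -0.238, -0.246]
contact_force: [-18.6, -3.4, 12.0]
grip_width: -0.0001
gripper_force: 9.5
```

```bash
python3 - <<'E'
from h import *
tip()
save('scene','s11.png')
for k in('spacer_mid','pad_worn','pad_new','guard_grip'):
  for d in r.tip_of(k,'scene'):
    P=toworld('scene',d['location']); 
    if abs(tost(P)[1])<100: print(k,d['confidence'],P.round(4),tost(P))
for f in('s10','s11'):
    g=cv2.imread('pics/%s.png'%f,0)
    print(f,g[226:250,389:392].mean(1).astype(int),g[226:250,398:401].mean(1).astype(int))
E
```

```text
clock 31.18 tip stand [-18.1  50.7] z 0.0440 F [-18.9  -0.5  12. ] joints [-0.95  0.58  0.58  2.09 -0.6   0.47 -1.36]
[[ 0.988  0.002  0.157]
 [ 0.001 -1.     0.003]
 [ 0.157 -0.003 -0.988]]
tool shift [0. 0. 0.]
spacer_mid 0.74 [0.561  0.2088 0.0602] [ 5.8 50.9]
spacer_mid 0.34 [0.5747 0.1597 0.0407] [11.9  0.3]
pad_worn 0.54 [0.5504 0.2096 0.0171] [-4.6 53.3]
pad_new 0.59 [0.5581 0.1043 0.0127] [-12.9 -52. ]
guard_grip 0.92 [0.6291 0.1658 0.0922] [66.6 -1.9]
guard_grip 0.19 [0.5513 0.2083 0.0129] [-3.9 51.9]
s10 [ 24  26  30  36  69 119 163 187 188 163 127 102  98  98  97  96  98  95
  93  87  97 125 148 157] [ 26  25  27  29  35  67 121 169 193 193 166 129 104  97  96  98  97  98
  97  91  85  98 126 150]
s11 [ 25  20  28  34  68 118 162 186 187 162 126 105  97  97  97  97  96  96
  92  86  98 125 147 160] [ 24  24  20  28  32  69 122 168 195 191 166 128 106  97  97  96  99  97
  97  92  86 100 127 150]
```

```bash
python3 -c "
from bench import r
print(r.hand_in())"
```

```text
the job is handed in; nothing more can be done
None
```

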